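# Dip the gear case of the drum tester and hold up the dipstick for reading

## Task

Check the oil in the drum tester's gear case: take the wiped dipstick off the grey mat, slide it into the slanting guide tube without forcing it until its collar rests on the rim, then draw it right out again. Finish while still holding it in the gripper, still and level with the marked side up and the tip over the grey mat, some 15 to 20 cm above it, so that the tip can be read; leave the bottle, the ring and the brush where they are.

Things in the scene. Friction and masses are not known exactly. Their poses are not given: they have to be found in the camera images.
- dipstick: Loose steel oil dipstick, 190 mm, 0.11 kg, lying level on the grey mat, marked side up, tip roughly towards the robot (yaw within 0.6 rad). Origin: on the rod axis at the collar's seating face, 17 mm above the bench as it lies. x runs from tip to handle, z out of the marked side. Collar: disc 26 mm across, x 0 to 6 mm; short neck; black handle from x 12 to 70 mm, a bar 26 mm wide and 26 mm thick.
- dipstick_tip (a point): End of the dipstick's blade, on its axis, 120 mm (-x) from the collar's seating face. From the collar the rod is round, 8 mm in diameter, for 75 mm; then a flat blade 8 mm wide, 4 mm thick, narrowed over its last 5 mm, with two dark lines across its marked (+z) side 88 and 108 mm from the collar face.
- dipstick_grip (a point): Centre of the dipstick's handle, on its axis, 41 mm (+x) from the collar's seating face; the natural place to grip, across the 26 mm width.
- guide_tube: Fixed steel guide tube, rising at 45 degrees from the gear case's side away from the robot. Origin: centre of the mouth rim, 165 mm above the bench. x points out along the bore, up and away from the robot; y is level; z points up and back over the case. Bore 14 mm, over 120 mm deep, flaring to 19 mm at the mouth; rim 26 mm across. With the dipstick fully in, origins and x axes coincide; any roll.
- tester: Fixed drum tester between the guide tube and the robot, yaw within 0.25 rad. Origin on the bench under the gear case; the tube's mouth is at x 115, y 0, z 165 mm. Maroon plinth x -122 to 122, y -82 to 372, 61 mm high; grey gear case x -105 to 65, y -55 to 55, top 155 mm, breather to 171 mm; on its +y side motor and drum with a white bar, top 191 mm, from y 105 mm on.
- oil_mat: Fixed grey absorbent mat, 270 mm (x) x 190 mm (y) x 4 mm, flat on the bench to the right of the tester; origin at the centre of its underside.
- oil_bottle: Loose white closed oil bottle, 58 mm in diameter, 140 mm high, upright on the bench beyond the mat; origin at the centre of its underside. To be left alone.
- clamp_ring: Loose steel specimen ring, 90 mm outer diameter, 18 mm high, flat on the bench in front of the tester; origin at the centre of its underside. To be left alone.
- lint_brush: Loose wooden-handled brush lying flat on the bench to the right of the mat; origin at the centre of its underside. To be left alone.
Mind the look-alikes: they are no part of the job. What is shaped like the dipstick but red or turquoise is not meant.

How it is judged:
By the outcome, as a careful person would: the job done as asked, in the order asked, and still so for the second after the job is handed in, while the arm keeps its last pose, push and grip.
It also fails if it takes over 51 s, if anything falls off the work surface, if the arm or the gripper's body presses on something with over 40 N, if the wrist force passes 120 N, or if a joint passes its speed limit or range.

## Robot

A 6-joint arm with a two-finger parallel gripper is mounted at the origin on the work surface. World frame = base frame: x ahead of the robot, y to its left, z up, the work surface at z = 0. Lengths are in m, angles in rad, forces in N, time in s.
With the tool pointing down it reaches from about 0.35 to 0.975 m from the base axis. Payload 4.9 kg.
Tool frame: the origin (TCP) lies at the very end of the fingers, on their centre line; the grasp point (between the pads) lies 19 mm behind it (manip.grip_depth is the distance from the TCP to the grasp point, in m); z points along the fingers, x is the direction in which the jaws open and shut, and the axes are right-handed (so a half turn about z gives the same grasp; the last joint's range is limited). The gripper opens to 85 mm and grips with 20 to 120 N. Pads are 22 mm wide; open, the fingers measure 114 mm over their backs; the gripper's body (76 mm by 85 mm) begins 54 mm behind the grasp point. The pads swing forward as they close: fully open they stand 13 mm farther back than shut.
Start: joints at [-1.383, 0.053, 1.613, -0, 1.476, -0.119], TCP at [0.189, -0.596, 0.208] pointing down, gripper open.
Joint ranges: [-3.01, 3.01], [-1.01, 2.22], [0.06, 2.58], [-1.02, 4.17], [0.09, 2.62], [-3.14, 3.14]. Speed limits (rad/s): [2.57, 2.57, 3.14, 3.14, 3.14, 3.14].

## Interface

Orientations are given as a unit quaternion [w, x, y, z].
In Python, from plant import manip gives the robot as it stands. The module is installed in compiled form; this text tells all that it offers.
- The arm moves only by the shell command python3 -m crank 'ROWS' [OPENING]. ROWS is JSON, a list of rows, each a list of 4 numbers: the shift along the tool's x, y, z in cm, then the turn about the tool's z in units of 6 degrees (1.0 is 6 degrees). A call has 1 to 10 rows; each row shifts and turns the commanded pose from where the row before left it, along the tool's axes as they then stand; what a row does not reach is not made up. A row lasts 1/12 s, in which the tool goes at most 41.7 mm and 7.16 degrees, less where a joint would pass 70% of its speed; a pose out of reach is approached as far as the arm can. A call with a gripper value outside its range is refused whole. OPENING is the opening, from 0 (shut) to 1 (fully open), set as the call begins (- or left out, the last holds). The fingers move at their own pace and stop on an object; the grip force is fixed at half the most. Time passes only in rows, so rows that do not move let the fingers close. It gives the time, the measured TCP pose, the force and the opening at its end, in the units of the state.
- manip.state(): the state, without advancing time (a new reading comes with each control period).
- manip.grab_frame(name): name is "side" or "top"; returns a dict with "img" (400x640x3 uint8, red, green, blue), "intrinsics" (3x3 intrinsics, pixels), "position" and "orientation" of the camera in the world. Camera axes: x right, y up, looking along -z (the intrinsics and any distortion apply to the point x, -y, -z); pixel columns grow to the right and rows downward; lengths in m; the calibration is good to about 2 mm. A picture is of the moment at which its call begins. There is no depth.
- manip.job_done(): hands the job in, once; it reports no verdict.
The state is a dict: "time": time; "joint_pos": joint angles; "joint_vel": joint speeds; "joint_efforts": joint torques, N m; "tool_pos": TCP position; "tool_rot": TCP orientation; "contact_force": force on the tool from outside, world axes, zero at the start; "ft_torque": the same for the moment, N m; "gripper_width": opening from 0.0 (shut) to 1.0 (fully open).
Only numpy, scipy, OpenCV 4.12 (cv2) and the standard library are available. Lean on these libraries where they do the work, as an engineer would, in place of code of your own. Each camera call takes 0.05 s, during which the arm holds its last target.

## Working session

There is one attempt and no reset: what is moved stays moved. The work goes in short steps, Python scripts to look and compute and a shell command to move; the robot and the scene stay as the last step left them, time stands still between calls to the robot, and variables do not carry over. Pictures are saved under pics/ and viewed, and the job is handed in when it is done.

```bash
mkdir -p pics; python3 - <<'E'
from plant import manip
import cv2
print(manip.state(), manip.grip_depth)
for n in("side","top"):
    f=manip.grab_frame(n); cv2.imwrite(f"pics/{n}0.png",f["img"][:,:,::-1]); print(n,f["intrinsics"],f["position"],f["orientation"],[k for k in f])
E
```

```text
{'time': 0.0, 'joint_pos': array([-1.38301419e+00,  5.33773918e-02,  1.61428748e+00, -3.80519265e-06,
        1.47603734e+00, -1.18970705e-01]), 'joint_vel': array([-0.00120205,  0.00123927, -0.00103883, -0.00191101, -0.00092268,
        0.00025036]), 'joint_efforts': array([-3.23190661e-04, -3.93682730e+01, -3.70180857e+01, -1.53599372e-04,
        7.20401396e-03, -1.32637197e-05]), 'tool_pos': array([ 0.18861679, -0.59514621,  0.20655426]), 'tool_rot': array([-7.18359744e-04,  8.06834418e-01, -5.90776701e-01, -7.72348808e-04]), 'contact_force': array([-0.03654006, -1.34319252, -0.29813547]), 'ft_torque': array([0.03528834, 0.07070634, 0.00387959]), 'gripper_width': 1.0032319642359313} 0.0187
side [[439.54620438   0.         318.4434533 ]
 [  0.         439.54620438 195.55306117]
 [  0.           0.           1.        ]] [ 0.09675575 -0.9986992   1.06042776] [ 0.90236476  0.35742115 -0.09405455 -0.22167927] ['img', 'intrinsics', 'position', 'orientation']
top [[459.4261137    0.         321.53650878]
 [  0.         459.4261137  196.12632292]
 [  0.           0.           1.        ]] [ 0.34306111 -0.2300083   1.51330661] [ 0.71364689  0.04295237 -0.04366451 -0.69782277] ['img', 'intrinsics', 'position', 'orientation']
```

View pics/side0.png

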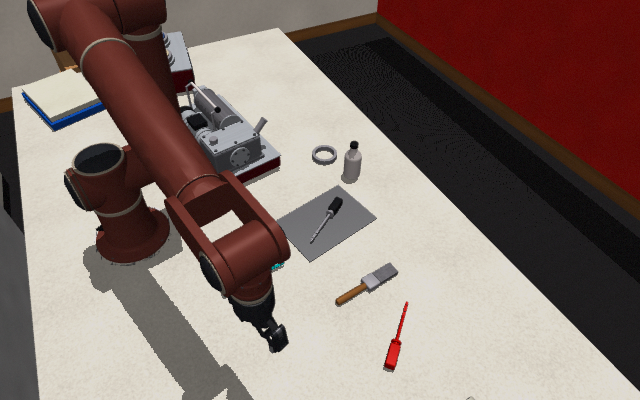

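View pics/top0.png

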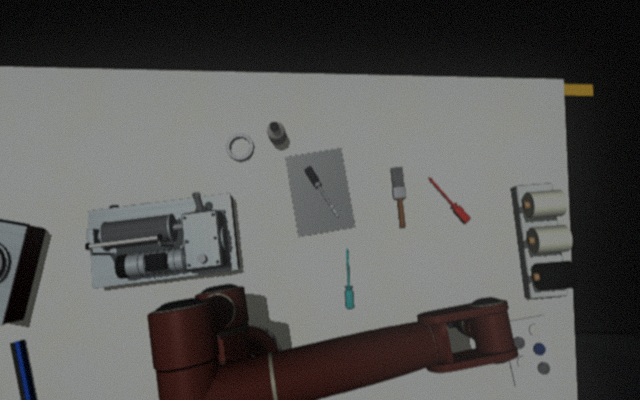

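The side view shows the dipstick-like things: black-handled on the mat (326,218), red (398,340) and turquoise (277,267). The top view has them at (320,190), (452,200) and (348,280). The black-handled steel one on the grey mat fits the description, and I'll confirm it in enlarged crops.

```bash
python3 - <<'E'
import cv2,numpy as np
s=cv2.imread("pics/side0.png");t=cv2.imread("pics/top0.png")
def c(i,x,y,w,h,k,n):
    cv2.imwrite(n,cv2.resize(i[y:y+h,x:x+w],None,fx=k,fy=k,interpolation=cv2.INTER_CUBIC))
a=cv2.resize(s[185:265,270:380],(550,400),interpolation=cv2.INTER_CUBIC)
c(s,280,185,100,75,8,"pics/c1.png")
c(t,280,140,80,60*5//3,6,"pics/c2.png")
c(s,180,80,110,100,6,"pics/c3.png")
c(t,80,180,170,110,4.7,"pics/c4.png")
E
```

```text
(no output)
```

View pics/c1.png

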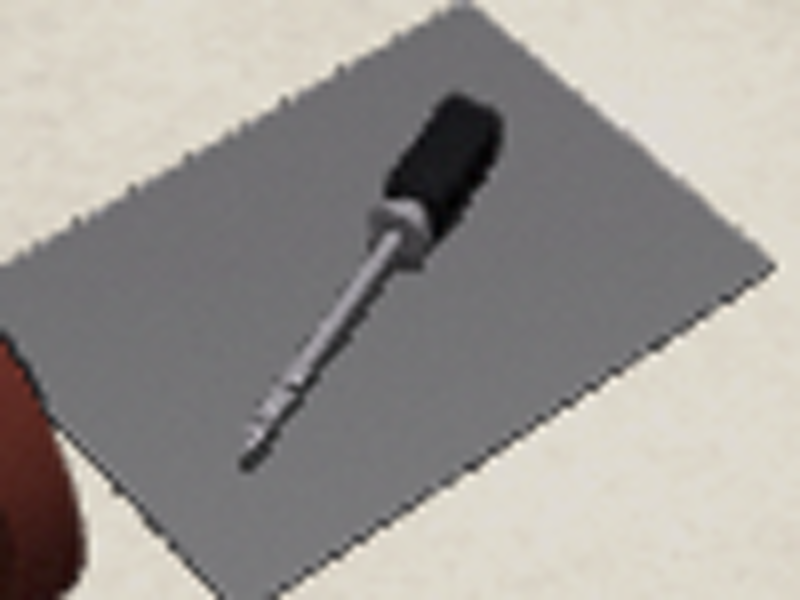

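View pics/c2.png

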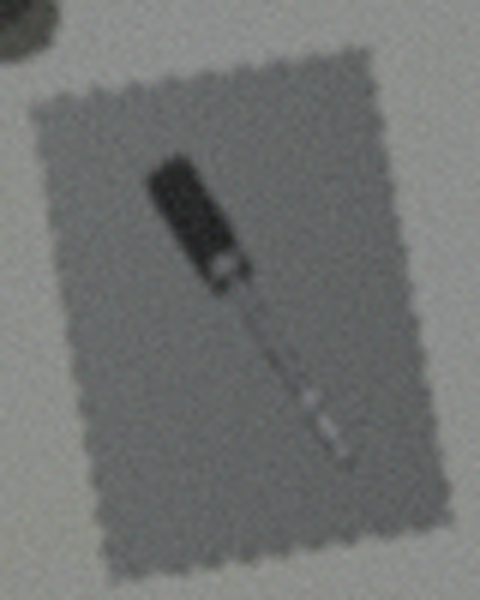

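View pics/c3.png

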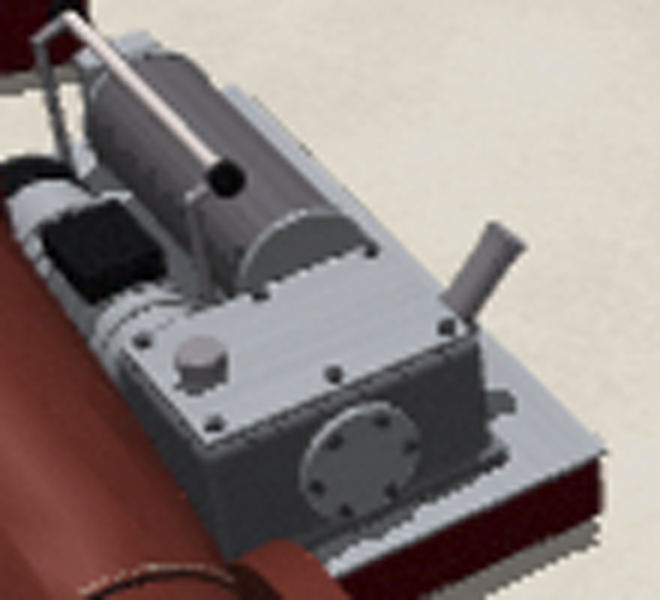

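View pics/c4.png

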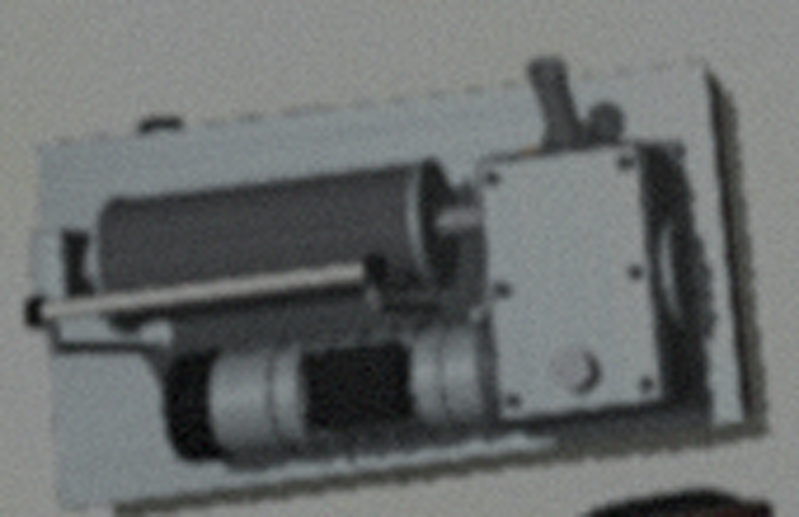

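The crops confirm it: the steel rod with the black handle and two blade lines is on the mat (side c1), and the tube mouth is at about side (264.7,119.4) and top (196,194). Next I'll fit the poses.

```bash
cat > h.py <<'E'
import numpy as np
from scipy.spatial.transform import Rotation as R
from scipy.optimize import least_squares
Q=lambda q:R.from_quat([q[1],q[2],q[3],q[0]]).as_matrix()
C={"side":([[439.5462,0,318.4435],[0,439.5462,195.5531],[0,0,1]],[0.09675575,-0.9986992,1.06042776],[0.90236476,0.35742115,-0.09405455,-0.22167927]),
"top":([[459.4261,0,321.5365],[0,459.4261,196.1263],[0,0,1]],[0.34306111,-0.2300083,1.51330661],[0.71364689,0.04295237,-0.04366451,-0.69782277])}
def proj(n,P):
    K,p,q=C[n];K=np.array(K);c=(np.atleast_2d(P)-p)@Q(q)
    u=c*[1,-1,-1];u=u@K.T;return u[:,:2]/u[:,2:]
def ray(n,uv,z):
    K,p,q=C[n];K=np.array(K);d=np.linalg.solve(K,[uv[0],uv[1],1])*[1,-1,-1];d=Q(q)@d
    return np.array(p)+d*(z-p[2])/d[2]
def px(off,k,u):return [off[0]+(u[0]+.5)/k-.5,off[1]+(u[1]+.5)/k-.5]
E
python3 - <<'E'
from h import *
T=[]
for u,m in [((480,335),(65,-55,155)),((207,443),(-105,-55,155)),((116,350),(-105,55,155)),((603,455),(122,-82,61)),((508,235),(115,0,165))]:T.append(("side",px((180,80),6,u),m))
for u,m in [((640,150),(65,-55,155)),((483,160),(65,55,155)),((490,420),(-105,55,155)),((662,400),(-105,-55,155)),((705,68),(122,-82,61)),((40,145),(122,372,61)),((60,508),(-122,372,61)),((547,66),(115,0,165))]:T.append(("top",px((80,180),4.7,u),m))
def tf(v,m):return R.from_euler('z',v[2]).apply(np.array(m)/1e3)+[v[0],v[1],0]
for sel in (("side",),("top",),("side","top")):
    f=lambda v:np.concatenate([proj(n,tf(v,m))[0]-u for n,u,m in T if n in sel])
    r=least_squares(f,[0.3,0.1,0.],loss='soft_l1');print(sel,r.x,"\n",f(r.x).reshape(-1,2).round(1).tolist(),tf(r.x,(115,0,165)))
for n,o,k,pts in (("side",(280,185),8,[((243,465),.017),((400,232),.017),((445,165),.017),((465,5),.004),((770,265),.004)]),("top",(280,140),6,[((346,463),.017),((232,275),.017),((200,220),.03),((172,165),.03),((33,105),.004),((365,50),.004),((448,522),.004),((113,580),.004)])):
    for u,z in pts:print(n,u,ray(n,px(o,k,u),z).round(4))
E
```

```text
('side',) [0.39154982 0.12202974 0.15531765] 
 [[0.9, -0.2], [-0.7, 2.2], [-1.5, -0.6], [1.1, -0.8], [0.1, 0.1]] [0.5051655  0.13981955 0.165     ]
('top',) [0.39284916 0.12623495 0.14161605] 
 [[0.8, -2.5], [-2.8, -0.3], [0.5, 2.1], [1.4, 1.8], [0.4, -1.0], [-0.8, -0.5], [-0.6, -0.0], [-0.3, 0.5]] [0.50669792 0.14246641 0.165     ]
('side', 'top') [0.39262492 0.12567099 0.1412175 ] 
 [[0.7, -0.7], [-1.2, 1.3], [-1.5, -1.7], [0.9, -1.1], [0.2, -0.3], [1.0, -2.5], [-2.6, -0.2], [0.6, 2.2], [1.6, 1.9], [0.6, -0.9], [-0.6, -0.5], [-0.4, 0.0], [-0.1, 0.6]] [0.50648014 0.14185708 0.165     ]
side (243, 465) [ 0.4557 -0.2909  0.017 ]
side (400, 232) [ 0.5626 -0.2174  0.017 ]
side (445, 165) [ 0.5958 -0.1946  0.017 ]
side (465, 5) [ 0.6543 -0.1089  0.004 ]
side (770, 265) [ 0.6901 -0.29    0.004 ]
top (346, 463) [ 0.4608 -0.2822  0.017 ]
top (232, 275) [ 0.5627 -0.2179  0.017 ]
top (200, 220) [ 0.5906 -0.1998  0.03  ]
top (172, 165) [ 0.6207 -0.1838  0.03  ]
top (33, 105) [ 0.6578 -0.1046  0.004 ]
top (365, 50) [ 0.6933 -0.2891  0.004 ]
top (448, 522) [ 0.4307 -0.3391  0.004 ]
top (113, 580) [ 0.3949 -0.1567  0.004 ]
```

The commands only turn about the tool's z, but the tube needs a 45° tilt. I'll test whether "approached as far as the arm can" at full stretch tilts the tool and whether the tilt stays, high up with nothing in the gripper.

```bash
python3 -m crank '[[1.2,-3.8,-1,0],[1.2,-3.8,-1,0],[1.2,-3.8,-1,0],[1.2,-3.8,-1,0],[1.2,-3.8,-1,0],[1.2,-3.8,-1,0],[1.2,-3.8,-1,0],[1.2,-3.8,-1,0],[1.2,-3.8,-1,0],[1.2,-3.8,-1,0]]'
```

```text
time: 0.93
tool_pos: [0.589, -0.5948, 0.3074]
tool_rot: [-0.0, 0.807, -0.591, -0.001]
contact_force: [-0.6, -0.6, -0.0]
gripper_width: 0.997
```

```bash
python3 -m crank '[[1.2,-3.8,0,0],[1.2,-3.8,0,0],[1.2,-3.8,0,0],[1.2,-3.8,0,0],[1.2,-3.8,0,0],[1.2,-3.8,0,0]]'; python3 -c "
from plant import manip
print(manip.state()['joint_pos'])"
```

```text
time: 1.43
tool_pos: [0.7909, -0.5813, 0.2907]
tool_rot: [-0.0, 0.807, -0.591, 0.005]
contact_force: [3.2, -4.0, 10.3]
gripper_width: 0.999
[-7.09748635e-01  1.09676874e+00  5.45585527e-02  1.06932451e-03
  1.97934816e+00  5.55751874e-01]
```

Over-reach keeps the tool vertical, so the tilt has to come from pivoting the dipstick about the jaw axis. The plan:
1. Grip the handle towards its front.
2. Press the handle's rear on the gear-case edge so the tip swings down 45°.
3. Insert and withdraw.
4. Level it by laying the collar and handle on the case lid. This keeps the blade from touching anything.

Now I'll back off to a hover over the handle.

```bash
cat >> h.py <<'E'
def go(tx,ty,tz,heading=None):
    from plant import manip
    s=manip.state();M=Q(s["tool_rot"]);p=s["tool_pos"];d=np.array([tx,ty,tz])-p
    ph=np.arctan2(M[1,0],M[0,0]);t=0 if heading is None else -np.degrees(heading-ph)/6
    print("pos",p.round(4),"head",ph.round(4),"F",s["contact_force"].round(1),"t",s["time"],"w",s["gripper_width"])
    print("total rows-cm",(M.T@d*100).round(2),"turn units",round(t,2),"; if turn first:",)
    if heading is not None:
        c,sn=np.cos(heading),np.sin(heading);print((np.array([d[0]*c+d[1]*sn,d[0]*sn-d[1]*c,-d[2]])*100).round(2))
E
python3 -c "
from h import *
go(.585,-.203,.12,-.996)"
```

```text
pos [ 0.7909 -0.5813  0.2907] head -1.2651 F [ 3.2 -4.  10.3] t 1.4333 w 0.9987679743222623
total rows-cm [-42.42   8.36  16.64] turn units -2.57 ; if turn first:
[-42.94  -3.28  17.07]
```

```bash
python3 -m crank '[[-3.5,0.6,0.5,0],[-3.5,0.6,1,-0.9],[-3.5,0.4,1.5,-0.9],[-3.5,0,1.5,-0.8],[-3.5,-0.3,1.5,0],[-3.5,-0.3,1.5,0],[-3.5,-0.3,1.5,0],[-3.5,-0.3,1.5,0],[-3.5,-0.3,1.5,0],[-3.5,-0.3,1.5,0]]'; python3 -c "
from h import *
go(.585,-.203,.08,-.996)"
```

```text
time: 2.27
tool_pos: [0.6514, -0.2955, 0.1657]
tool_rot: [0.001, 0.871, -0.492, 0.009]
contact_force: [-0.7, 0.8, 0.3]
gripper_width: 1.002
pos [ 0.6514 -0.2955  0.1657] head -1.0288 F [-0.7  0.8  0.3] t 2.2667 w 1.0015171300013153
total rows-cm [-11.5    0.97   8.36] turn units -0.31 ; if turn first:
[-11.38   0.54   8.57]
```

```bash
python3 -m crank '[[-3,0.2,2,-0.3],[-3,0.2,2,0],[-3,0.1,2,0],[-2.4,0.1,2.4,0],[0,0,0,0],[0,0,0,0]]'; python3 - <<'E'
from h import *
go(.585,-.203,.01,-.996)
from plant import manip
import cv2
for n,(x,y,w,h,k) in (("side",(280,150,110,90,6)),("top",(270,130,100,100,6))):
    im=manip.grab_frame(n)["img"][:,:,::-1]
    cv2.imwrite(f"pics/{n}1.png",cv2.resize(im[y:y+h,x:x+w],None,fx=k,fy=k,interpolation=cv2.INTER_CUBIC))
E
```

```text
time: 2.77
tool_pos: [0.5856, -0.2035, 0.0781]
tool_rot: [0.002, 0.879, -0.478, 0.007]
contact_force: [0.8, -0.9, -0.4]
gripper_width: 0.996
pos [ 0.5856 -0.2035  0.0781] head -0.9959 F [ 0.8 -0.9 -0.4] t 2.7667 w 0.9964837547302002
total rows-cm [-0.17  0.05  6.81] turn units 0.0 ; if turn first:
[-0.07  0.02  6.81]
```

View pics/side1.png

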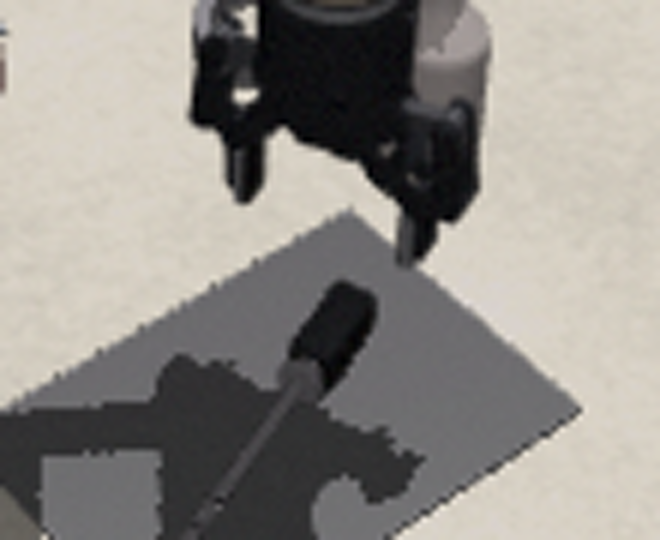

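View pics/top1.png

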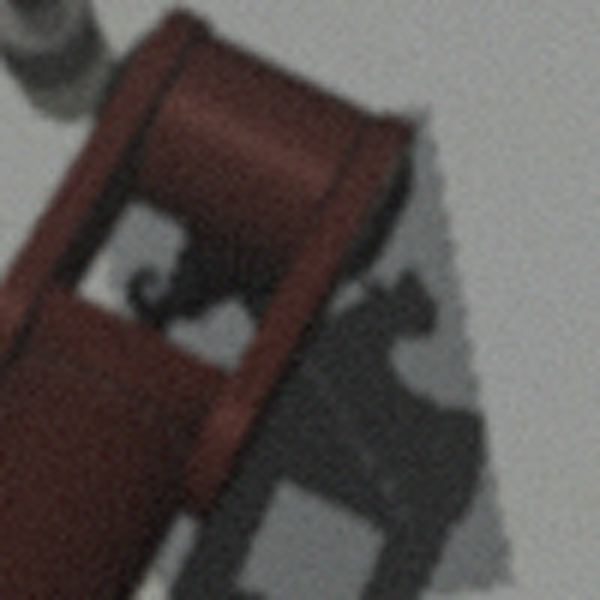

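```bash
python3 -c "
from h import *
print(proj('side',[[.5856,-.2035,.0911]])*6-np.array([280,150])*6)"; python3 -m crank '[[0,0,1.7,0],[0,0,1.7,0],[0,0,1.7,0],[0,0,1.6,0],[0,0,0.3,0],[0,0,0,0]]'; python3 - <<'E'
from h import *
go(.585,-.203,.008,-.996)
from plant import manip
import cv2
for n,(x,y,w,h,k) in (("side",(280,165,110,90,6)),):
    im=manip.grab_frame(n)["img"][:,:,::-1]
    cv2.imwrite(f"pics/{n}2.png",cv2.resize(im[y:y+h,x:x+w],None,fx=k,fy=k,interpolation=cv2.INTER_CUBIC))
E
```

```text
[[327.97060016 251.95690452]]
time: 3.37
tool_pos: [0.5899, -0.2072, 0.0113]
tool_rot: [0.001, 0.878, -0.479, 0.01]
contact_force: [0.1, 0.7, 1.0]
gripper_width: 1.001
pos [ 0.5899 -0.2072  0.0113] head -0.9982 F [0.1 0.7 1. ] t 3.3667 w 1.0014156077502463
total rows-cm [-0.62  0.18  0.32] turn units -0.02 ; if turn first:
[-0.62  0.18  0.33]
```

View pics/side2.png

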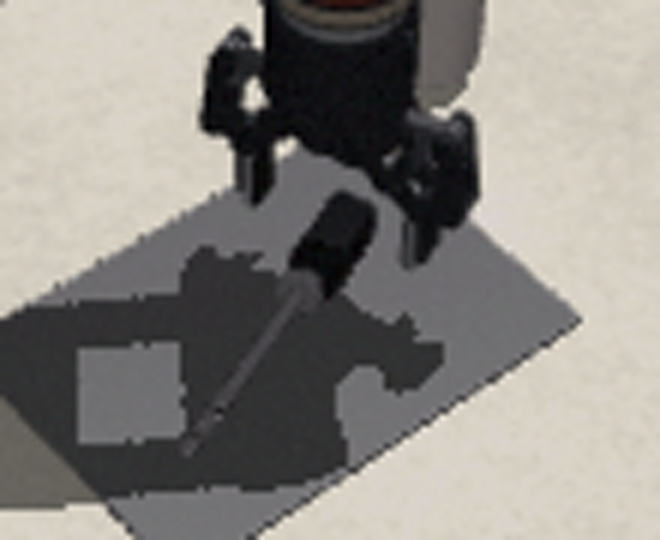

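```bash
python3 - <<'E'
from h import *
from plant import manip
s=manip.state();print(Q(s['tool_rot']).round(3).tolist(),s['joint_pos'].round(3))
a,b=ray("side",px((280,165),6,(256,200)),.024),ray("side",px((280,165),6,(413,264)),.024);print(a,b,(a+b)/2)
for u in ((318,262),(357,205),(300,285)):print(u,ray("side",px((280,165),6,u),.030))
E
```

```text
[[0.542, -0.84, 0.018], [-0.84, -0.542, -0.013], [0.02, -0.008, -1.0]] [-0.455  0.232  1.761 -0.004  1.126  0.545]
[ 0.57080135 -0.15323233  0.024     ] [ 0.62250391 -0.23175422  0.024     ] [ 0.59665263 -0.19249328  0.024     ]
(318, 262) [ 0.5759201  -0.21215795  0.03      ]
(357, 205) [ 0.61431251 -0.18607099  0.03      ]
(300, 285) [ 0.55981722 -0.22185027  0.03      ]
```

```bash
python3 -m crank '[[-0.4,0,0.1,0],[0,0,0.1,0],[0,0,0,0],[0,0,0,0]]' && python3 -m crank '[[0,0,0,0],[0,0,0,0],[0,0,0,0],[0,0,0,0],[0,0,0,0],[0,0,0,0]]' 0
```

```text
time: 3.75
tool_pos: [0.5875, -0.203, 0.0099]
tool_rot: [0.001, 0.878, -0.478, 0.011]
contact_force: [0.2, -0.1, 0.4]
gripper_width: 1.006
time: 4.25
tool_pos: [0.587, -0.2028, 0.009]
tool_rot: [0.001, 0.878, -0.478, 0.01]
contact_force: [0.3, 0.3, -0.0]
gripper_width: 0.143
```

```bash
python3 -m crank '[[0,0,0,0],[0,0,0,0]]'; cat > look.py <<'E'
import sys,cv2
from plant import manip
# look.py tag cam x y w h k ...
a=sys.argv[1:];tag=a[0]
for i in range(1,len(a),6):
    n=a[i];x,y,w,h,k=map(int,a[i+1:i+6])
    im=manip.grab_frame(n)["img"][:,:,::-1]
    cv2.imwrite(f"pics/{n}{tag}.png",cv2.resize(im[y:y+h,x:x+w],None,fx=k,fy=k,interpolation=cv2.INTER_CUBIC))
E
python3 look.py 3 side 280 165 110 90 6
```

```text
time: 4.42
tool_pos: [0.587, -0.2028, 0.009]
tool_rot: [0.001, 0.878, -0.478, 0.01]
contact_force: [0.1, -0.0, -0.5]
gripper_width: 0.004
```

View pics/side3.png

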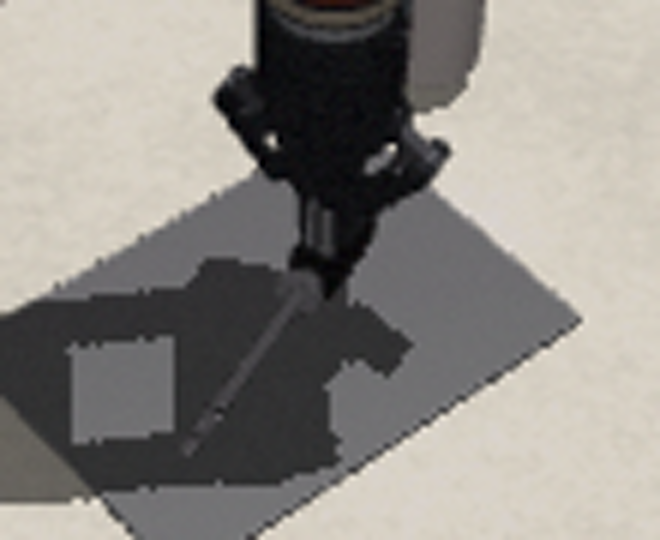

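View pics/side4.png

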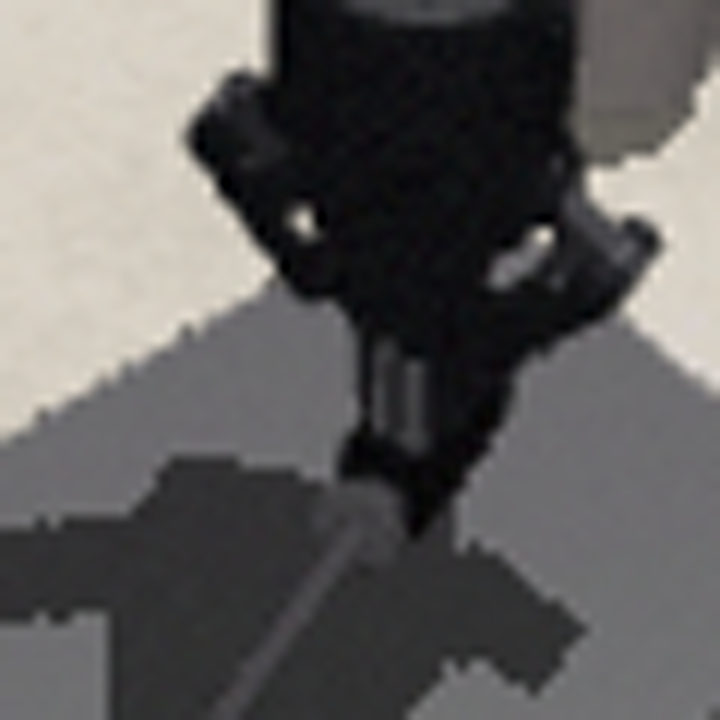

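View pics/top4.png

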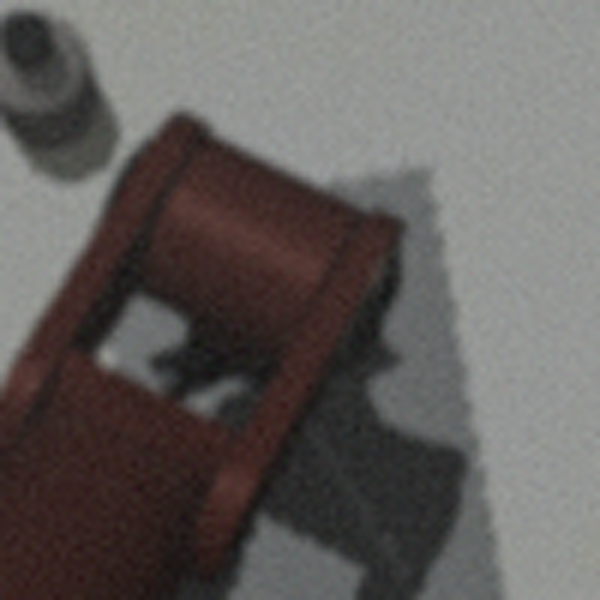

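```bash
python3 -m crank '[[0,0,-1,0],[0,0,-1.5,0],[0,0,-1.5,0],[0,0,-1,0],[0,0,0,0]]';python3 look.py 5 side 290 130 90 100 7
```

```text
time: 4.98
tool_pos: [0.5884, -0.2032, 0.0628]
tool_rot: [0.001, 0.878, -0.478, 0.013]
contact_force: [0.8, 0.3, 0.7]
gripper_width: 0.002
```

View pics/side5.png

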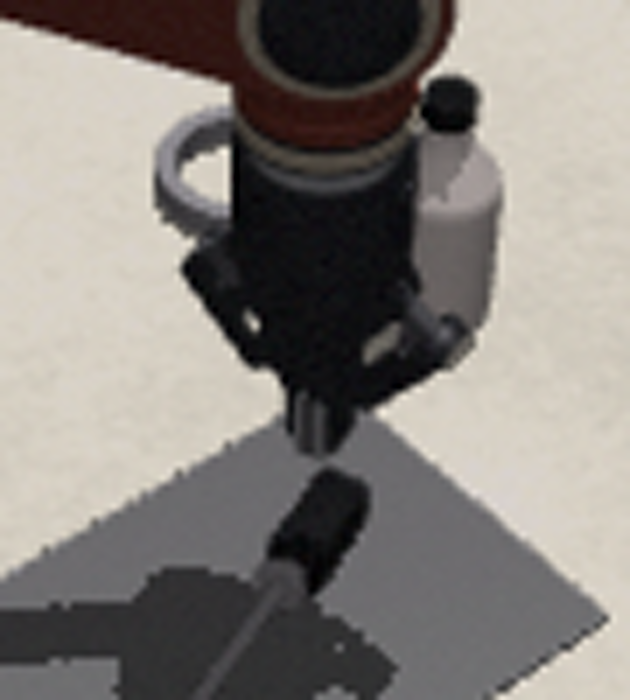

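```bash
python3 -m crank '[[3,0,0,0],[3,0,0,0],[0,0,2,0],[0,0,2,0],[0,0,0.6,0],[0,0,0.4,0],[0,0,0,0]]';python3 look.py 6 side 290 150 90 90 7 top 270 120 100 100 6; python3 -c "
from h import *
go(.585,-.203,.08,-.996)
print(proj('side',[[0.6216,-.2564,.01]]))"
```

```text
time: 5.62
tool_pos: [0.6184, -0.2524, 0.0084]
tool_rot: [0.001, 0.878, -0.478, 0.008]
contact_force: [0.4, 0.1, 0.4]
gripper_width: 0.002
pos [ 0.6199 -0.2531  0.0108] head -0.9969 F [-0.5 -0.1  0.4] t 5.7167 w -0.002317457279371295
total rows-cm [-5.97  0.16 -7.04] turn units -0.01 ; if turn first:
[-6.11  0.2  -6.92]
[[351.8796155  216.83995968]]
```

View pics/side6.png

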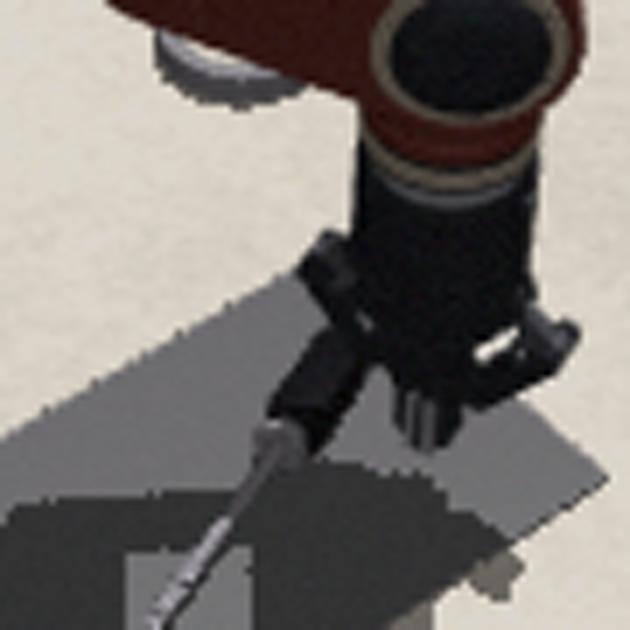

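View pics/top6.png

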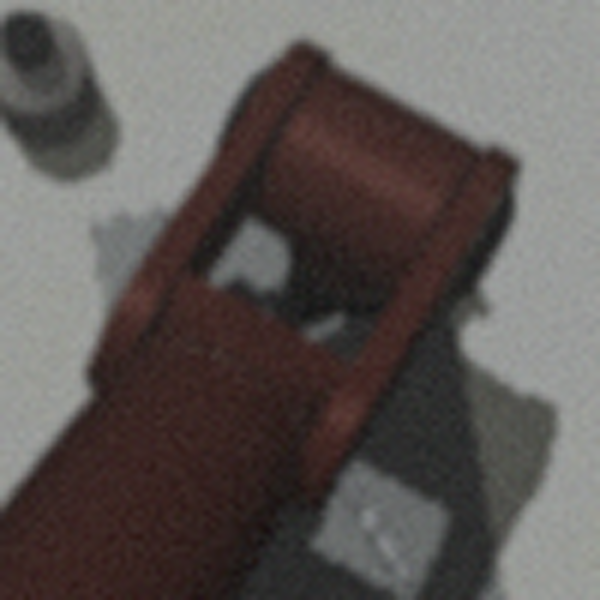

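```bash
python3 -m crank '[[0,0,0.3,0],[0,0,0.2,0],[0,0,0,0]]';python3 -m crank '[[0,0,0.3,0],[0,0,0,0]]'
```

```text
time: 5.97
tool_pos: [0.6198, -0.2532, 0.0055]
tool_rot: [0.001, 0.878, -0.478, 0.01]
contact_force: [-0.3, -0.4, 0.0]
gripper_width: 0.0
time: 6.13
tool_pos: [0.6195, -0.2532, 0.0019]
tool_rot: [0.001, 0.878, -0.478, 0.01]
contact_force: [-1.0, -0.1, 0.2]
gripper_width: 0.001
```

```bash
python3 -m crank '[[0,0,0.3,0],[0,0,0.3,0],[0,0,0,0]]';python3 -m crank '[[0,0,0.3,0],[0,0,0,0]]';python3 -m crank '[[0,0,0.3,0],[0,0,0,0]]'
```

```text
time: 6.38
tool_pos: [0.6193, -0.2531, -0.0048]
tool_rot: [0.001, 0.878, -0.478, 0.009]
contact_force: [0.3, 0.5, 0.4]
gripper_width: 0.001
time: 6.55
tool_pos: [0.6195, -0.2533, -0.0075]
tool_rot: [0.001, 0.878, -0.478, 0.009]
contact_force: [-0.6, -0.4, 0.2]
gripper_width: 0.003
time: 6.72
tool_pos: [0.6196, -0.2533, -0.0104]
tool_rot: [0.001, 0.878, -0.478, 0.009]
contact_force: [-1.0, -0.0, 0.0]
gripper_width: 0.003
```

```bash
python3 -m crank '[[0,0,0.3,0],[0,0,0,0]]';python3 -m crank '[[0,0,0.3,0],[0,0,0,0]]';python3 look.py 7 side 290 150 90 90 7
```

```text
time: 6.88
tool_pos: [0.6197, -0.2533, -0.0134]
tool_rot: [0.001, 0.878, -0.478, 0.009]
contact_force: [0.5, -0.1, -0.9]
gripper_width: 0.002
time: 7.05
tool_pos: [0.6197, -0.2533, -0.0164]
tool_rot: [0.001, 0.878, -0.478, 0.009]
contact_force: [-0.6, -0.3, 0.2]
gripper_width: -0.003
```

View pics/side7.png

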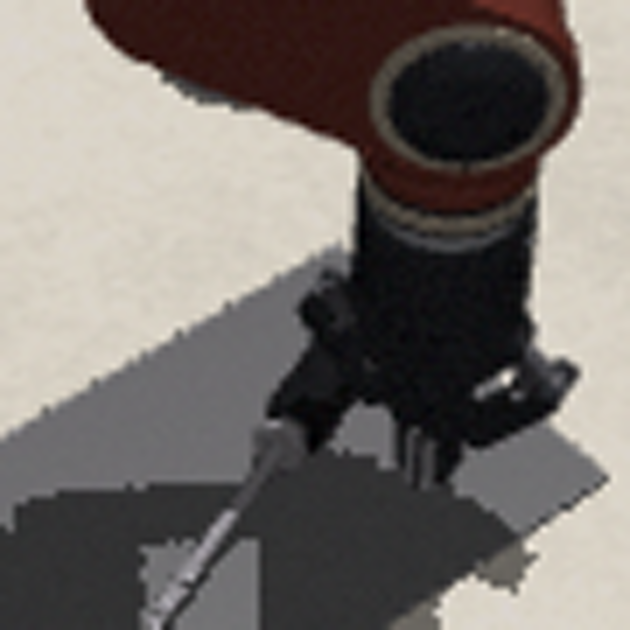

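```bash
python3 -c "
from h import *
for z in (-.016,-.01,0,.004,.01):print(z,proj('side',[[.6197,-.2533,z]]))
print(ray('side',(350.8,219.6),.004))"
python3 -m crank '[[0,0,0.2,0],[0,0,0,0]]';python3 -m crank '[[0,0,0.2,0],[0,0,0,0]]'
```

```text
-0.016 [[350.32843141 221.69627256]]
-0.01 [[350.44904797 220.48348049]]
0 [[350.65175485 218.44527523]]
0.004 [[350.73343151 217.62402148]]
0.01 [[350.85658949 216.38567552]]
[ 0.61570177 -0.26042952  0.004     ]
time: 7.27
tool_pos: [0.6199, -0.2534, -0.0181]
tool_rot: [0.001, 0.878, -0.478, 0.01]
contact_force: [-0.3, 0.5, -0.5]
gripper_width: -0.0
time: 7.43
tool_pos: [0.6204, -0.2538, -0.0193]
tool_rot: [0.001, 0.878, -0.478, 0.01]
contact_force: [-1.1, 0.8, 1.6]
gripper_width: 0.003
```

```bash
python3 -m crank '[[0,0,0.2,0],[0,0,0,0]]'; python3 -m crank '[[0,0,0,0]]'
```

```text
time: 7.6
tool_pos: [0.6205, -0.2538, -0.0194]
tool_rot: [0.001, 0.878, -0.478, 0.01]
contact_force: [-7.1, 2.8, 12.5]
gripper_width: -0.002
time: 7.68
tool_pos: [0.6205, -0.2538, -0.0194]
tool_rot: [0.001, 0.878, -0.478, 0.01]
contact_force: [-5.8, 2.5, 12.1]
gripper_width: 0.003
```

The touch test shows the reported z is about 23 mm below the real fingertips, since contact with the 4 mm mat came at a reading of -19 mm. That explains the closed-over-the-top grasp, so I'll correct for it from here on.

```bash
python3 -m crank '[[0,0,-1.5,0],[0,0,-3,0],[-1,0,-1.5,0],[-3,0,0,0],[-1.7,0,0,0],[0,0,0,0],[0,0,0,0]]' 1; python3 -c "
from h import *
go(.586,-.205,-.015,-.99)"
```

```text
time: 8.27
tool_pos: [0.5881, -0.2046, 0.0375]
tool_rot: [0.001, 0.878, -0.478, 0.01]
contact_force: [-0.4, -0.6, 0.3]
gripper_width: 0.971
pos [ 0.5881 -0.2046  0.0375] head -0.9963 F [-0.4 -0.6  0.3] t 8.2667 w 0.9710159045829787
total rows-cm [-0.18  0.24  5.24] turn units -0.06 ; if turn first:
[-0.08  0.2   5.25]
```

```bash
python3 -m crank '[[-0.1,0.1,1.5,0],[-0.1,0.1,1.5,0],[0,0,1.3,0],[0,0,0.6,0],[0,0,0.3,0],[0,0,0,0]]'; python3 -m crank '[[0,0,0,0],[0,0,0,0],[0,0,0,0],[0,0,0,0],[0,0,0,0],[0,0,0,0]]' 0;python3 look.py 8 side 280 165 110 90 6
```

```text
time: 8.77
tool_pos: [0.586, -0.2052, -0.0159]
tool_rot: [0.001, 0.878, -0.478, 0.009]
contact_force: [0.7, -0.4, 0.4]
gripper_width: 1.004
time: 9.27
tool_pos: [0.5871, -0.2053, -0.014]
tool_rot: [0.001, 0.878, -0.478, 0.011]
contact_force: [-0.2, 0.7, 3.7]
gripper_width: 0.295
```

View pics/side8.png

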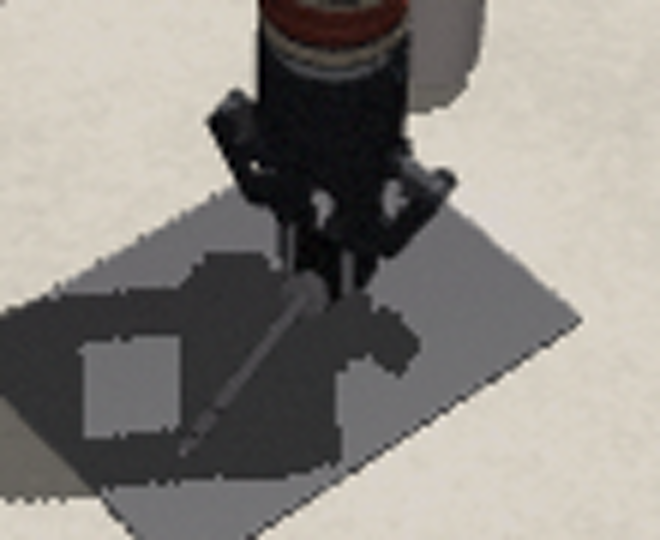

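```bash
python3 -m crank '[[0,0,-1,0],[0,0,-2,0],[0,0,-2,-1],[0,0,-2,-1.1],[0,0,-2,-1.1],[0,0,-2,-1.1],[0,0,-2,-1.1],[0,0,-2,-1.1],[0,0,-2,-1.1],[0,0,-1.5,-1.1]]'; python3 -c "
from h import *
go(.4395,.0445,.17,.141)"
```

```text
time: 10.15
tool_pos: [0.5834, -0.2029, 0.1722]
tool_rot: [0.006, 0.999, -0.04, 0.009]
contact_force: [0.5, -0.3, -1.0]
gripper_width: 0.291
pos [ 0.5834 -0.2029  0.1722] head -0.0803 F [ 0.5 -0.3 -1. ] t 10.15 w 0.2913748729169549
total rows-cm [-16.33 -23.5   -0.34] turn units -2.11 ; if turn first:
[-10.77 -26.52   0.22]
```

```bash
python3 -m crank '[[-1.5,-3,0,-1.1],[-1.5,-3.3,0,-1],[-1.3,-3.4,0,0],[-1.3,-3.4,0,0],[-1.3,-3.4,0,0],[-1.3,-3.4,0,0],[-1.3,-3.4,0,0],[-1.2,-3,0,0],[0,0,0,0]]'; python3 look.py 9 side 170 70 130 100 6 top 150 150 130 130 5; python3 -c "
from h import *
go(.4395,.0445,.17,.141)"
```

```text
time: 10.9
tool_pos: [0.449, 0.0526, 0.1644]
tool_rot: [0.005, 0.998, 0.069, 0.007]
contact_force: [0.5, -0.8, -1.6]
gripper_width: 0.291
pos [0.4514 0.0496 0.1651] head 0.1363 F [-0.5 -0.3 -1.3] t 11.0 w 0.29214980666970336
total rows-cm [-1.24  0.35 -0.51] turn units -0.04 ; if turn first:
[-1.25  0.34 -0.49]
```

View pics/side9.png

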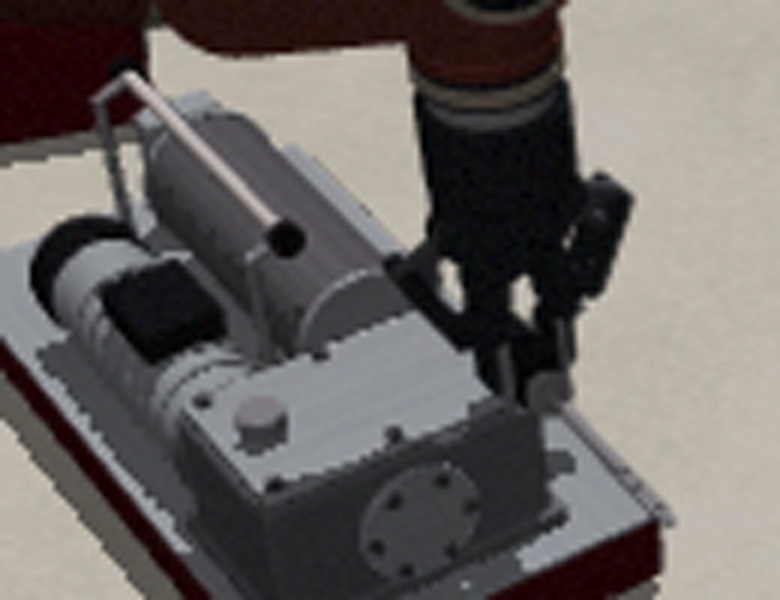

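View pics/top9.png

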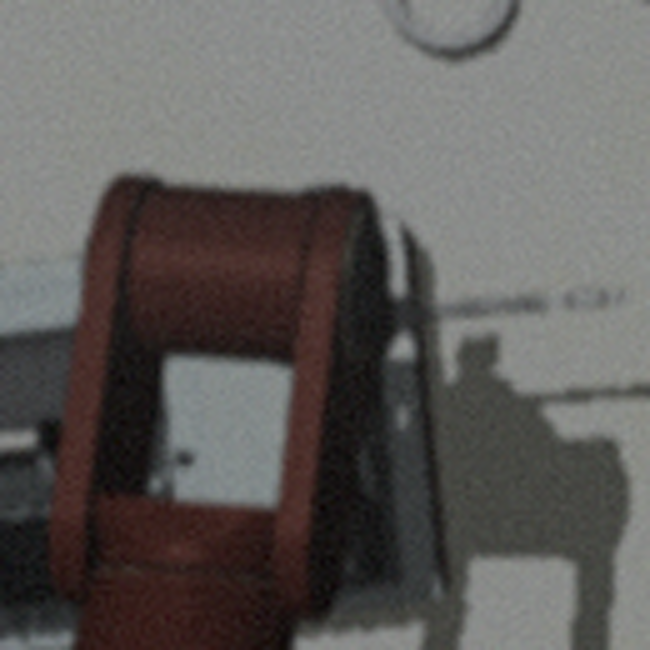

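```bash
python3 - <<'E'
from h import *
d=np.array([np.cos(1.707),np.sin(1.707),0]);g=np.array([.4505,.0505,.165+.031])
for s in (-.12-.03,-.03,-.027):
    P=g+d*s;print(s,P.round(4),proj("side",[P]).round(1),proj("top",[P]).round(1))
print("obs side tip",px((170,70),6,(669,521)),"collar",px((170,70),6,(548,386)),"obs top tip",px((150,150),5,(625,295)))
E
```

```text
-0.15 [ 0.4709 -0.0981  0.196 ] [[284.5 157.2]] [[275.7 207. ]]
-0.03 [0.4546 0.0208 0.196 ] [[263.6 136. ]] [[234.1 211.7]]
-0.027 [0.4542 0.0238 0.196 ] [[263.1 135.5]] [[233.1 211.8]]
obs side tip [281.0833333333333, 156.41666666666669] collar [260.9166666666667, 133.91666666666669] obs top tip [274.6, 208.6]
```

```bash
cat >> h.py <<'E'
def tri(us,ut):
    f=lambda P:np.concatenate([proj("side",P)[0]-us,proj("top",P)[0]-ut])
    r=least_squares(f,[.5,0,.15]);return r.x,r.fun.round(2)
E
python3 - <<'E'
from h import *
print(tri([281.1,156.4],[274.6,208.6]))
# mouth
print(tri(px((180,80),6,(508,235)),px((80,180),4.7,(547,66))))
E
```

```text
(array([ 0.46378896, -0.09500101,  0.20006121]), array([ 0.73, -0.1 , -0.26,  0.67]))
(array([0.50733035, 0.14262668, 0.16316198]), array([ 0.42, -0.05, -0.13,  0.35]))
```

```bash
python3 -m crank '[[-0.4,0.3,0.5,0],[-0.3,0.3,1,0],[0,0,0.8,0],[0,0,0,0]]'; python3 -m crank '[[0,0,0.4,0],[0,0,0.4,0],[0,0,0,0]]'
```

```text
time: 11.33
tool_pos: [0.4446, 0.0407, 0.1388]
tool_rot: [0.006, 0.998, 0.066, 0.005]
contact_force: [0.3, -0.9, -2.5]
gripper_width: 0.291
time: 11.58
tool_pos: [0.4466, 0.0413, 0.1336]
tool_rot: [0.006, 0.998, 0.067, 0.007]
contact_force: [-0.2, -1.0, -0.8]
gripper_width: 0.293
```

```bash
python3 -m crank '[[0,0,0.3,0],[0,0,0.3,0],[0,0,0,0]]'; python3 -m crank '[[0,0,0.3,0],[0,0,0.3,0],[0,0,0,0]]'; python3 look.py 10 side 170 70 130 100 6
```

```text
time: 11.83
tool_pos: [0.4486, 0.041, 0.131]
tool_rot: [0.007, 0.998, 0.067, 0.01]
contact_force: [-0.3, -2.9, 7.9]
gripper_width: 0.292
time: 12.08
tool_pos: [0.4498, 0.0397, 0.1263]
tool_rot: [0.009, 0.998, 0.067, 0.011]
contact_force: [-0.2, -7.4, 11.6]
gripper_width: 0.294
```

View pics/side10.png

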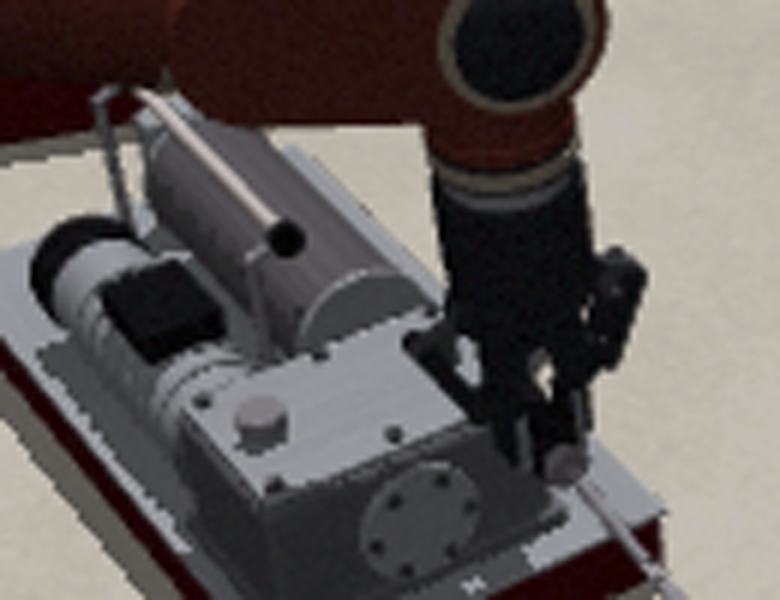

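```bash
python3 -m crank '[[0,0,0.3,0],[0,0,0.3,0],[0,0,0.3,0],[0,0,0.3,0],[0,0,0,0]]'; python3 -m crank '[[0,0,0.3,0],[0,0,0.3,0],[0,0,0.3,0],[0,0,0,0]]'; python3 look.py 11 side 170 70 130 100 6
```

```text
time: 12.55
tool_pos: [0.4508, 0.0384, 0.1149]
tool_rot: [0.01, 0.998, 0.067, 0.012]
contact_force: [-0.1, -9.9, 12.5]
gripper_width: 0.29
time: 12.88
tool_pos: [0.4511, 0.0387, 0.1056]
tool_rot: [0.009, 0.998, 0.067, 0.012]
contact_force: [0.9, -9.5, 12.5]
gripper_width: 0.289
```

View pics/side11.png

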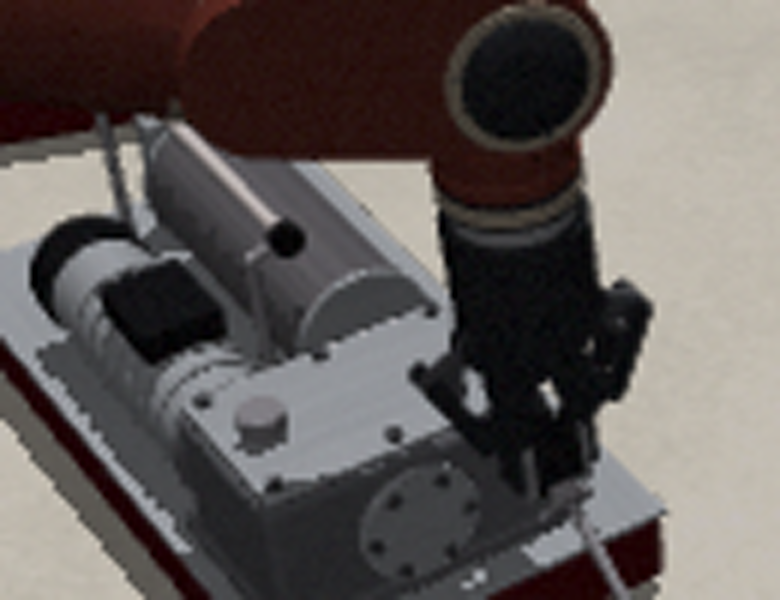

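```bash
python3 -m crank '[[0,0.5,-2,0],[0,1,-3,0],[0,1,-3,0],[0,1,-2,0],[0,0,0,0]]'; python3 look.py 12 side 230 80 90 110 7 top 200 150 110 90 6; python3 -c "
from h import *
go(.5,0,.2)"
```

```text
time: 13.35
tool_pos: [0.4532, 0.0062, 0.2074]
tool_rot: [0.008, 0.998, 0.066, 0.013]
contact_force: [-0.0, 0.7, 0.3]
gripper_width: 0.288
pos [0.4505 0.0076 0.2019] head 0.1333 F [-0.2  0.7 -1.2] t 13.45 w 0.2937819203312436
total rows-cm [4.81 1.41 0.28] turn units 0 ; if turn first:
```

View pics/side12.png

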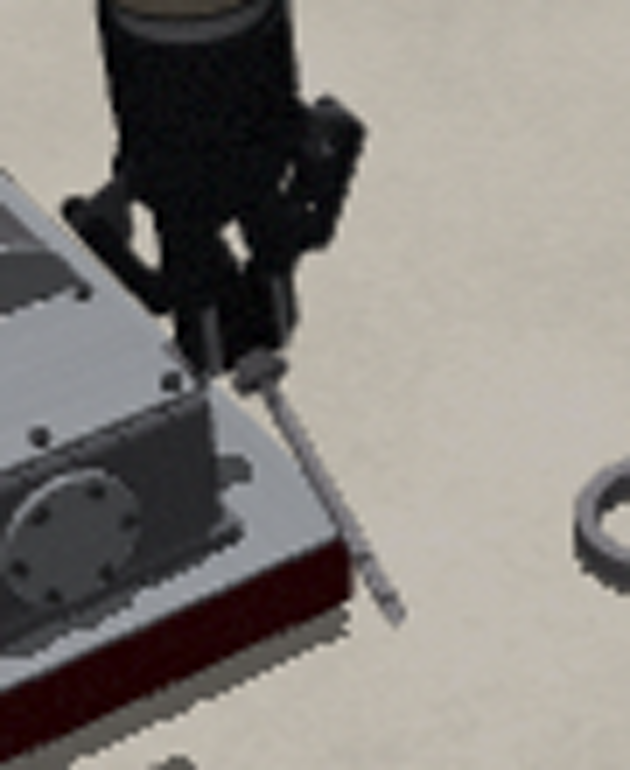

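View pics/top12.png

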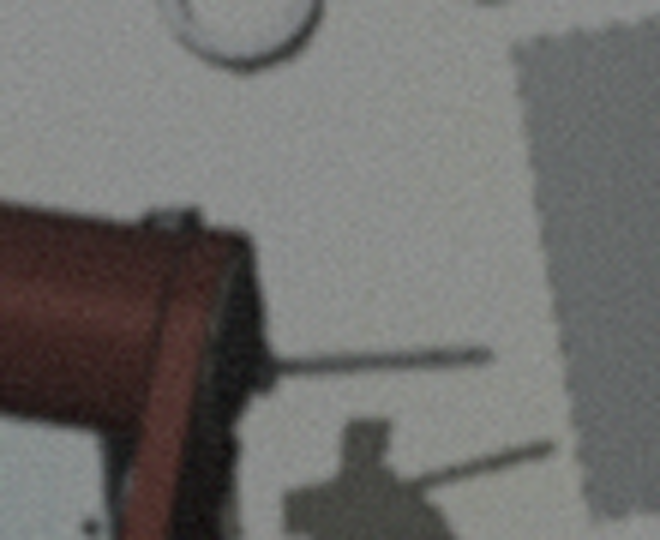

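```bash
cat >> h.py <<'E'
def stick(st,sc,tt,tl,guess=(.5,0,.1,1.7,.7),wt=1):
    "side tip, side collar-face centre, top tip, top line point on axis; fit tip,yaw,pitch"
    def ax(v): return np.array([np.cos(v[4])*np.cos(v[3]),np.cos(v[4])*np.sin(v[3]),np.sin(v[4])])
    def f(v):
        P=v[:3];a=ax(v);O=P+.12*a
        r=[proj("side",P)[0]-st,proj("side",O)[0]-sc,proj("top",P)[0]-tt]
        A,B=proj("top",P)[0],proj("top",O)[0];n=np.array([-(B-A)[1],(B-A)[0]])/np.linalg.norm(B-A)
        r.append([n@(np.array(tl)-A)]);return np.concatenate(r)
    r=least_squares(f,guess);v=r.x
    print("tip",v[:3].round(4),"yaw",v[3].round(3),"pitch deg",np.degrees(v[4]).round(1),"O",(v[:3]+.12*ax(v)).round(4),"res",r.fun.round(2));return v
E
python3 - <<'E'
from h import *
stick(px((230,80),7,(398,617)),px((230,80),7,(265,380)),px((200,150),6,(490,354)),px((200,150),6,(285,366)))
E
```

```text
tip [ 0.4694 -0.1119  0.1654] yaw 1.701 pitch deg 30.1 O [ 0.4559 -0.009   0.2256] res [ 0.07  0.14 -0.33 -0.08  0.08  0.03 -0.27]
```

```bash
python3 -m crank '[[0,-1,1.5,0],[0,-1,2.5,0],[0,-0.7,2.5,0],[0,0,1.2,0],[0,0,0,0]]'; python3 -m crank '[[0,0,0.3,0],[0,0,0.3,0],[0,0,0.3,0],[0,0,0,0]]'; python3 -m crank '[[0,0,0.3,0],[0,0,0.3,0],[0,0,0.3,0],[0,0,0,0]]'
```

```text
time: 13.87
tool_pos: [0.4436, 0.0343, 0.1183]
tool_rot: [0.006, 0.998, 0.068, 0.002]
contact_force: [0.1, -0.2, -2.0]
gripper_width: 0.288
time: 14.2
tool_pos: [0.4483, 0.0331, 0.1157]
tool_rot: [0.007, 0.998, 0.067, 0.008]
contact_force: [-0.1, 0.3, -0.5]
gripper_width: 0.291
time: 14.53
tool_pos: [0.4475, 0.0333, 0.1054]
tool_rot: [0.006, 0.998, 0.067, 0.007]
contact_force: [0.2, -0.7, -1.5]
gripper_width: 0.29
```

```bash
python3 -m crank '[[0,0,0.4,0],[0,0,0.4,0],[0,0,0.4,0],[0,0,0,0]]'; python3 -m crank '[[0,0,0.4,0],[0,0,0.4,0],[0,0,0,0]]'; python3 look.py 13 side 200 70 110 110 7
```

```text
time: 14.87
tool_pos: [0.4478, 0.0328, 0.0931]
tool_rot: [0.007, 0.998, 0.067, 0.007]
contact_force: [0.9, -2.0, -2.2]
gripper_width: 0.286
time: 15.12
tool_pos: [0.4479, 0.0328, 0.0852]
tool_rot: [0.007, 0.998, 0.067, 0.007]
contact_force: [2.0, -2.9, -2.7]
gripper_width: 0.289
```

View pics/side13.png

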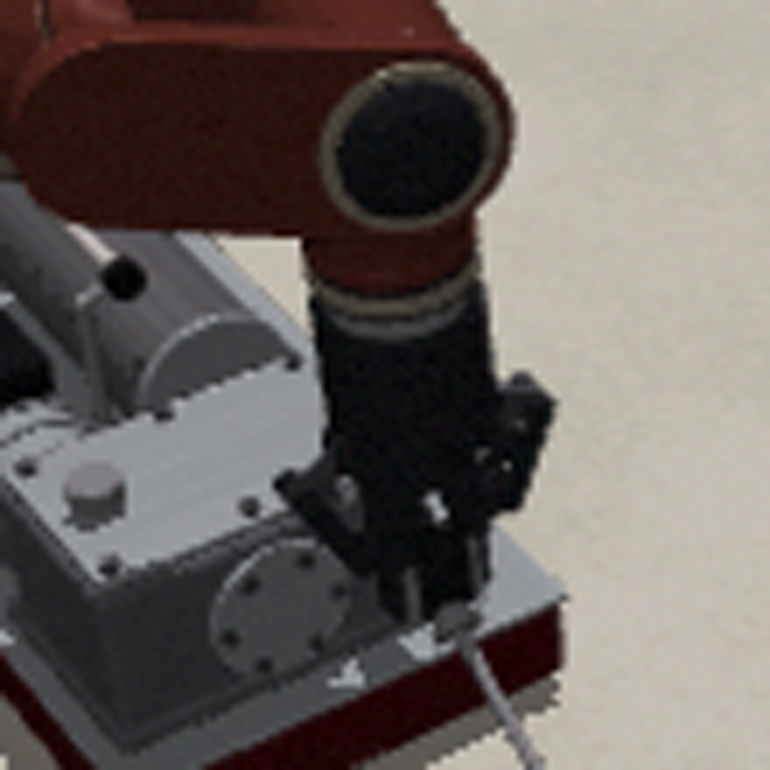

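```bash
python3 -m crank '[[0,1,-1,0],[0,1.5,-2.5,0],[0,1,-3,0],[0,0,-3,0],[0,0,-1.5,0],[0,0,0,0]]'; python3 look.py 14 side 230 80 90 110 7 top 200 150 110 90 6; python3 -c "
from h import *
go(.5,0,.2)"
```

```text
time: 15.67
tool_pos: [0.4539, -0.001, 0.2025]
tool_rot: [0.007, 0.998, 0.067, 0.012]
contact_force: [0.6, -0.3, -0.5]
gripper_width: 0.292
pos [ 4.513e-01 -4.000e-04  1.971e-01] head 0.1338 F [ 0.3  0.2 -1.2] t 15.7667 w 0.2912105930018831
total rows-cm [ 4.83  0.61 -0.21] turn units 0 ; if turn first:
```

View pics/side14.png

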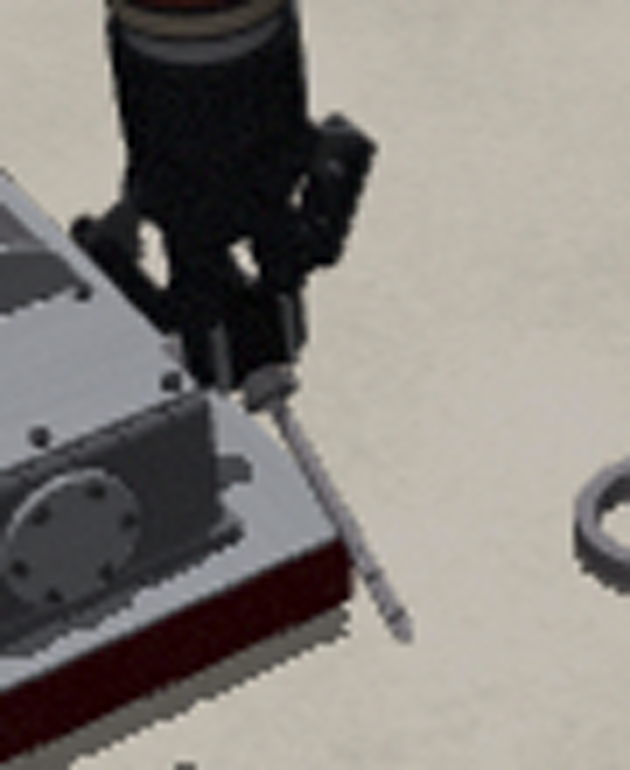

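View pics/top14.png

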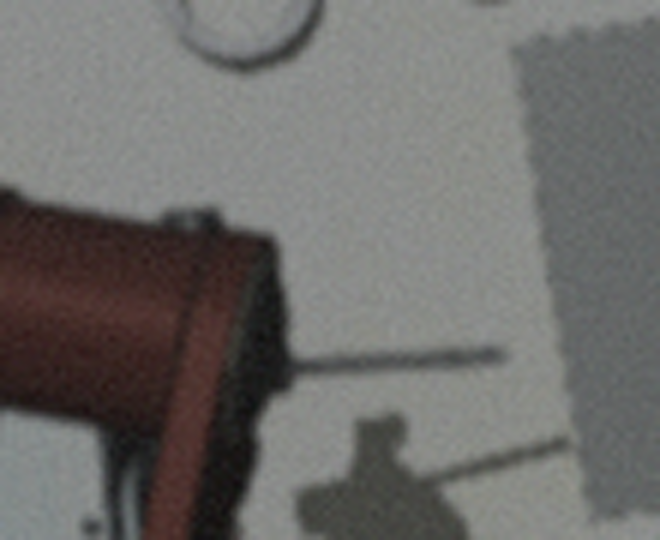

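```bash
python3 - <<'E'
from h import *
stick(px((230,80),7,(404,635)),px((230,80),7,(276,398)),px((200,150),6,(503,354)),px((200,150),6,(300,367)))
E
```

```text
tip [ 0.4698 -0.1179  0.1592] yaw 1.696 pitch deg 30.7 O [ 0.4568 -0.0155  0.2204] res [ 0.25  0.27 -0.64 -0.17  0.11  0.15 -0.52]
```

```bash
python3 -m crank '[[0,-2,1,0],[-0.2,-2.2,2,0],[-0.2,0,2.5,0],[0,0,1.5,0],[0,0,0.4,0],[0,0,0,0],[0,0,0,0]]'; python3 -m crank '[[0,0,0.3,0],[0,0,0.3,0],[0,0,0.3,0],[0,0,0,0]]'; python3 -m crank '[[0,0,0.3,0],[0,0,0.3,0],[0,0,0,0]]'
```

```text
time: 16.35
tool_pos: [0.4424, 0.0398, 0.1215]
tool_rot: [0.006, 0.998, 0.067, 0.007]
contact_force: [0.6, 0.7, -0.8]
gripper_width: 0.293
time: 16.68
tool_pos: [0.4428, 0.0397, 0.1127]
tool_rot: [0.006, 0.998, 0.067, 0.007]
contact_force: [1.3, 0.0, -1.4]
gripper_width: 0.291
time: 16.93
tool_pos: [0.4434, 0.0395, 0.1072]
tool_rot: [0.007, 0.998, 0.067, 0.008]
contact_force: [0.7, -0.9, 0.3]
gripper_width: 0.289
```

```bash
python3 -m crank '[[0,0,0.3,0],[0,0,0.3,0],[0,0,0.3,0],[0,0,0,0]]'; python3 look.py 15 side 200 70 110 110 7
```

```text
time: 17.27
tool_pos: [0.4465, 0.0386, 0.1019]
tool_rot: [0.008, 0.998, 0.067, 0.011]
contact_force: [0.3, -5.2, 10.5]
gripper_width: 0.291
```

View pics/side15.png

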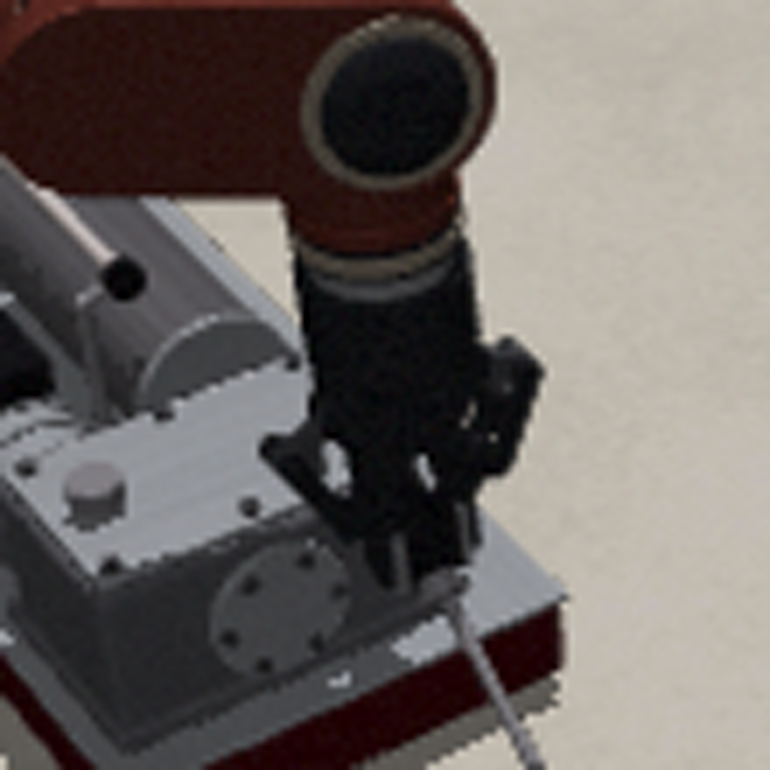

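```bash
python3 -m crank '[[0,-0.1,0.3,0],[0,-0.1,0.3,0],[0,-0.1,0.3,0],[0,-0.1,0.3,0],[0,0,0.3,0],[0,0,0,0]]'; python3 look.py 16 side 200 70 110 110 7
```

```text
time: 17.82
tool_pos: [0.4477, 0.0408, 0.0877]
tool_rot: [0.01, 0.998, 0.067, 0.013]
contact_force: [4.2, -9.7, 10.5]
gripper_width: 0.291
```

View pics/side16.png

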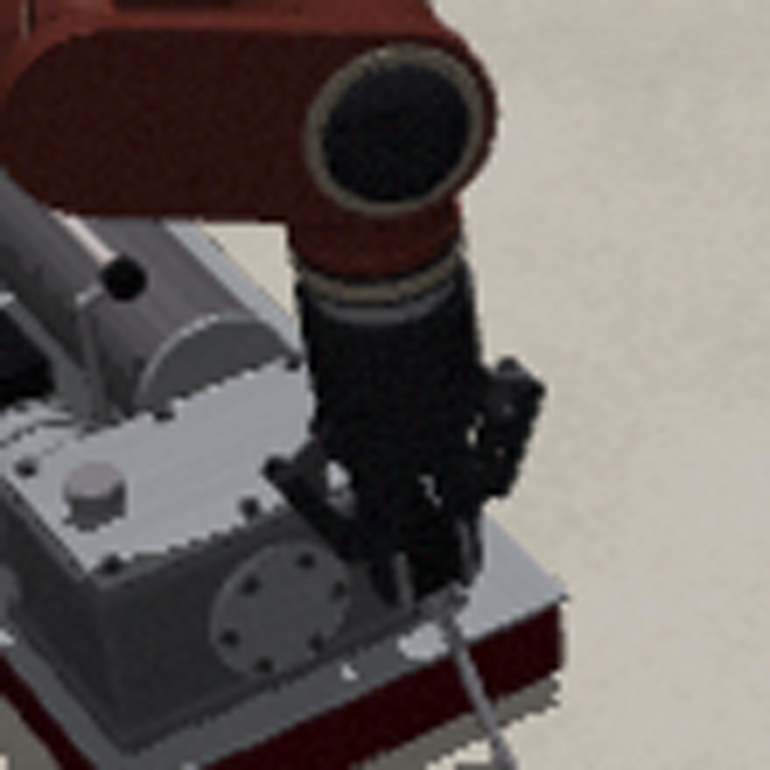

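```bash
python3 -m crank '[[0,0.5,-1.5,0],[0,1.5,-3,0],[0,1.5,-3,0],[0,1,-3,0],[0,0,-1,0],[0,0,0,0]]'; python3 look.py 17 side 230 80 90 110 7 top 200 150 110 90 6; python3 -c "
from h import *
go(.5,0,.2)"
```

```text
time: 18.37
tool_pos: [0.449, -0.0002, 0.2018]
tool_rot: [0.007, 0.998, 0.066, 0.011]
contact_force: [-0.6, 0.1, -2.0]
gripper_width: 0.286
pos [0.4465 0.0007 0.197 ] head 0.1342 F [-0.6 -0.  -0.9] t 18.4667 w 0.2925435690158558
total rows-cm [ 5.3   0.79 -0.22] turn units 0 ; if turn first:
```

View pics/side17.png

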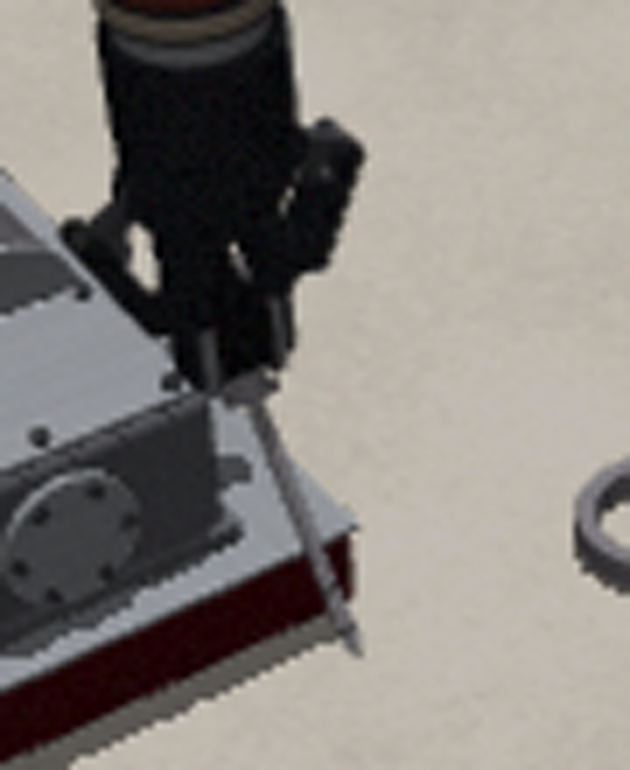

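View pics/top17.png

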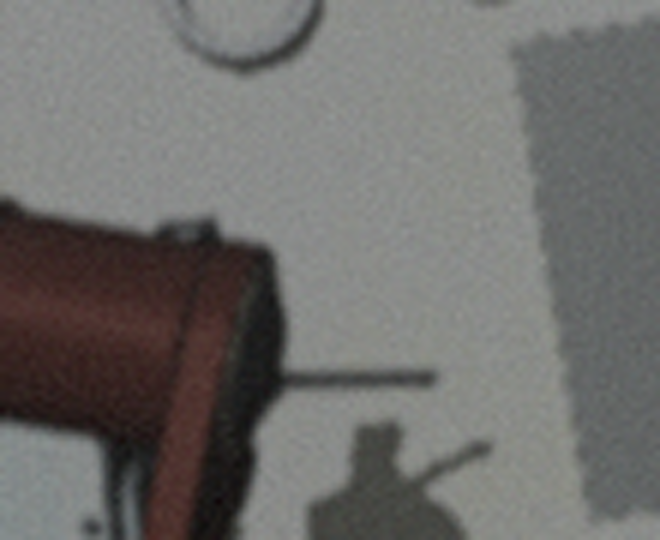

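```bash
python3 - <<'E'
from h import *
stick(px((230,80),7,(356,653)),px((230,80),7,(250,392)),px((200,150),6,(435,377)),px((200,150),6,(290,379)))
stick(px((230,80),7,(356,653)),px((230,80),7,(250,396)),px((200,150),6,(435,377)),px((200,150),6,(290,379)))
E
```

```text
tip [ 0.4609 -0.0809  0.1239] yaw 1.711 pitch deg 51.4 O [ 0.4505 -0.0068  0.2177] res [-0.14 -0.4   0.05  0.37  0.08  0.05 -0.11]
tip [ 0.4612 -0.0806  0.1225] yaw 1.717 pitch deg 51.5 O [ 0.4503 -0.0066  0.2163] res [-0.07 -0.15  0.02  0.14  0.04  0.   -0.04]
```

```bash
python3 -m crank '[[0,0.5,2.5,0],[0,0.5,3,0],[0,0,3,0],[0,0,2,0],[0,0,0.5,0],[0,0,0,0],[0,0,0,0]]'; python3 -m crank '[[0,0,0.3,0],[0,0,0.3,0],[0,0,0,0]]'
```

```text
time: 19.05
tool_pos: [0.4496, -0.0106, 0.088]
tool_rot: [0.006, 0.998, 0.067, 0.007]
contact_force: [0.4, -0.5, -0.4]
gripper_width: 0.29
time: 19.3
tool_pos: [0.4507, -0.0111, 0.0833]
tool_rot: [0.007, 0.998, 0.067, 0.008]
contact_force: [0.5, 0.7, -0.8]
gripper_width: 0.29
```

```bash
python3 -m crank '[[0,0,0.4,0],[0,0,0.4,0],[0,0,0,0]]'; python3 -m crank '[[0,0,0.4,0],[0,0,0.4,0],[0,0,0,0]]';python3 -m crank '[[0,0,0.3,0],[0,0,0,0]]'
```

```text
time: 19.55
tool_pos: [0.4522, -0.0113, 0.0774]
tool_rot: [0.007, 0.998, 0.067, 0.009]
contact_force: [-2.9, 3.6, 9.3]
gripper_width: 0.292
time: 19.8
tool_pos: [0.4551, -0.0115, 0.0709]
tool_rot: [0.007, 0.998, 0.067, 0.013]
contact_force: [3.4, 1.9, 7.5]
gripper_width: 0.291
time: 19.97
tool_pos: [0.4554, -0.0119, 0.0684]
tool_rot: [0.008, 0.998, 0.067, 0.013]
contact_force: [1.5, 2.6, 11.9]
gripper_width: 0.291
```

```bash
python3 -m crank '[[0,0,-2,0],[1,0,-3.5,0],[2,0,-3.5,0],[3,0,-3.5,0.5],[3,0,-3.5,1],[3,0,-2,1.1],[2,0,0,1.1],[0,0,0,1.1],[0,0,0,1.1],[0,0,0,1.1]]'; python3 -m crank '[[0,0,0,1.1],[0,0,0,1.1],[0,0,0,1.1],[0,0,0,1.1],[0,0,0,1.1],[0,0,0,1.1],[0,0,0,1.1],[0,0,0,0.9],[0,0,0,0]]';python3 -c "
from h import *
go(.623,.159,.25,-1.43)"
```

```text
time: 20.8
tool_pos: [0.5816, -0.003, 0.2387]
tool_rot: [0.003, 0.955, -0.298, 0.009]
contact_force: [-0.3, -0.4, -1.2]
gripper_width: 0.292
time: 21.55
tool_pos: [0.5812, -0.003, 0.2387]
tool_rot: [-0.001, 0.731, -0.682, 0.01]
contact_force: [-1.3, -0.3, -1.0]
gripper_width: 0.29
pos [ 0.5812 -0.003   0.2387] head -1.5015 F [-1.3 -0.3 -1. ] t 21.55 w 0.2896427610581746
total rows-cm [-15.85  -5.31  -1.26] turn units -0.68 ; if turn first:
[-15.45  -6.41  -1.13]
```

```bash
python3 -m crank '[[-2.5,-1,-0.6,-0.7],[-3.3,-1.6,-0.6,0],[-3.3,-1.7,-0.6,0],[-3.3,-1.8,-0.6,0],[-3,-1.9,-0.4,0],[0,0,0,0],[0,0,0,0]]'; python3 look.py 18 side 220 60 110 100 7 top 150 120 110 100 7; python3 -c "
from h import *
go(.623,.159,.25,-1.43)"
```

```text
time: 22.13
tool_pos: [0.64, 0.1625, 0.2656]
tool_rot: [-0.001, 0.758, -0.652, 0.01]
contact_force: [-0.9, -0.4, -0.8]
gripper_width: 0.291
pos [0.6395 0.1604 0.2654] head -1.4253 F [ 0.2 -0.6 -0.9] t 22.2333 w 0.2938821713271638
total rows-cm [-0.12  1.67  1.52] turn units 0.04 ; if turn first:
[-0.09  1.65  1.54]
```

View pics/side18.png

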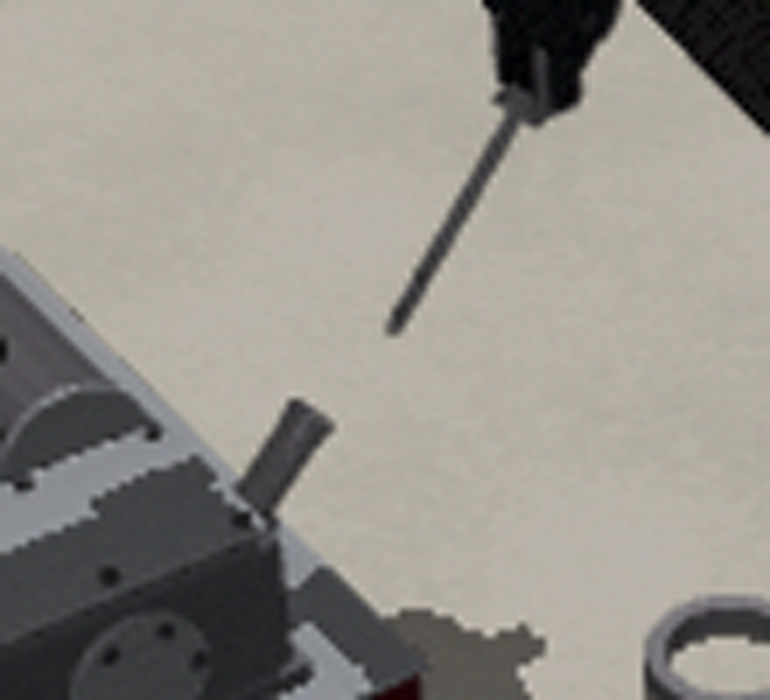

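View pics/top18.png

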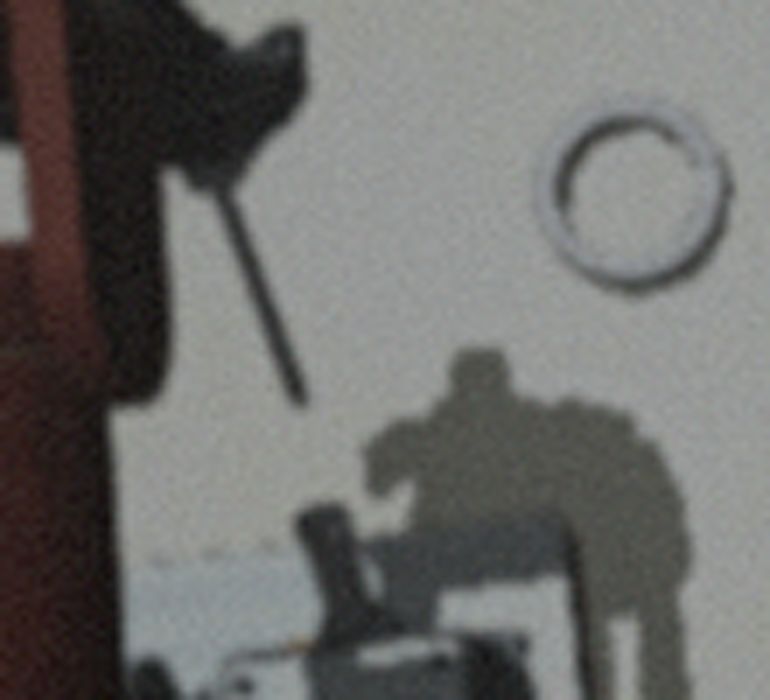

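```bash
cat > m18.py <<'E'
from h import *
so,to=(220,60),(150,120)
v=stick(px(so,7,(396,331)),px(so,7,(516,110)),px(to,7,(301,402)),px(to,7,(230,200)),(.55,.15,.2,.14,.7))
m,r=tri(px(so,7,(313,412)),px(to,7,(323,516)));print("mouth",m.round(4),r)
# tube axis: yaw,pitch fit so line passes lower points
ls,lt=px(so,7,(257,502)),px(to,7,(344,600))
def f(w):
    a=np.array([np.cos(w[1])*np.cos(w[0]),np.cos(w[1])*np.sin(w[0]),np.sin(w[1])]);o=[]
    for n,l in (("side",ls),("top",lt)):
        A,B=proj(n,m)[0],proj(n,m-.06*a)[0];q=np.array([-(B-A)[1],(B-A)[0]])/np.linalg.norm(B-A);o.append(q@(np.array(l)-A))
    return o
r=least_squares(f,[.14,.78]);print("tube yaw,pitch",r.x[0].round(3),np.degrees(r.x[1]).round(1),r.fun)
E
python3 m18.py
```

```text
tip [0.5532 0.1468 0.1931] yaw 0.098 pitch deg 54.0 O [0.6234 0.1537 0.2902] res [ 0.    0.11  0.02 -0.1  -0.05  0.02 -0.03]
mouth [0.5081 0.1434 0.1637] [ 0.5  -0.06 -0.15  0.42]
tube yaw,pitch 0.058 48.7 [-2.04966905e-14 -1.49631698e-14]
```

```bash
cat > ln.py <<'E'
from h import *
import cv2
def axis(img,p0,p1,hw):
    "sub-pixel centreline: darkness-weighted centroids of perpendicular profiles between p0 and p1 (full px)"
    g=cv2.cvtColor(img,cv2.COLOR_BGR2GRAY).astype(np.float32)
    p0,p1=np.array(p0,float),np.array(p1,float);L=np.linalg.norm(p1-p0);d=(p1-p0)/L;n=np.array([-d[1],d[0]])
    pts=[]
    t=np.arange(-hw,hw+.01,.25)
    for s in np.arange(0,L,.5):
        q=p0+d*s+t[:,None]*n
        I=cv2.remap(g,q[:,0].astype(np.float32)[None],q[:,1].astype(np.float32)[None],cv2.INTER_LINEAR)[0]
        bg=np.interp(t,[t[0],t[-1]],[I[:4].mean(),I[-4:].mean()]);w=np.clip(bg-I-12,0,None)
        if w.sum()>20:pts.append(p0+d*s+n*(w@t)/w.sum())
    pts=np.array(pts,np.float32);vx,vy,x,y=cv2.fitLine(pts,cv2.DIST_HUBER,0,.01,.01).ravel()
    return np.array([x,y]),np.array([vx,vy]),len(pts)
def fitdir(lines,P0):
    "lines: {cam:(pt,dir)}; returns yaw,pitch and point nearest P0's depth for 3D line as plane intersection"
    N=[];C0=[]
    for n,(p,d) in lines.items():
        K,c,q=C[n];K=np.array(K);M=Q(q)
        r=[M@(np.linalg.solve(K,[*(p+k*d),1])*[1,-1,-1]) for k in (-10,10)]
        nn=np.cross(*r);nn/=np.linalg.norm(nn);N.append(nn);C0.append(nn@np.array(c))
    a=np.cross(N[0],N[1]);a/=np.linalg.norm(a);a*=np.sign(a[2])
    X=np.linalg.lstsq(np.array(N+[a]),np.array(C0+[a@P0]),rcond=None)[0]
    return a,X
E
cat > raw.py <<'E'
import sys,cv2
from plant import manip
for n in ("side","top"): cv2.imwrite(f"pics/{n}{sys.argv[1]}.png",manip.grab_frame(n)["img"][:,:,::-1])
E
python3 raw.py 19r
python3 - <<'E'
from ln import *
s,t=cv2.imread("pics/side19r.png"),cv2.imread("pics/top19r.png");so,to=(220,60),(150,120)
P=lambda o,u:px(o,7,u)
ls=axis(s,P(so,(402,318)),P(so,(505,132)),4);lt=axis(t,P(to,(296,390)),P(to,(236,215)),4)
print(ls,lt)
a,X=fitdir({"side":ls[:2],"top":lt[:2]},np.array([.58,.15,.24]));print("stick yaw",np.arctan2(a[1],a[0]),"pitch",np.degrees(np.arcsin(a[2])),X)
s0,t0=s,t
ls=axis(s0,P(so,(307,424)),P(so,(263,490)),6)
lt=axis(t0,P(to,(326,530)),P(to,(341,590)),7)
print(ls,lt)
a,X=fitdir({"side":ls[:2],"top":lt[:2]},np.array([.5,.14,.16]));print("tube yaw",np.arctan2(a[1],a[0]),"pitch",np.degrees(np.arcsin(a[2])),X)
# predictions
for nm,O,y,p,L in (("tube",[.508,.1434,.1637],.141,45,-.06),("stick",[.6234,.1537,.2902],.145,45,-.12),("stick",[.6234,.1537,.2902],.145,50,-.12)):
    p=np.radians(p);a=np.array([np.cos(p)*np.cos(y),np.cos(p)*np.sin(y),np.sin(p)]);O=np.array(O)
    for n in("side","top"):
        d=proj(n,O+L*a)[0]-proj(n,O)[0];print(nm,np.degrees(p),n,(d/np.linalg.norm(d)).round(3))
E
```

```text
(array([283.89322,  92.7568 ], dtype=float32), array([ 0.49953306, -0.8662948 ], dtype=float32), 61) (array([187.44397, 162.26309], dtype=float32), array([0.34708664, 0.9378331 ], dtype=float32), 53)
stick yaw 0.1655794486328352 pitch 49.60796196782147 [0.58447317 0.14965161 0.23629502]
(array([259.86395, 124.97755], dtype=float32), array([ 0.5504749 , -0.83485174], dtype=float32), 23) (array([197.04951, 199.64601], dtype=float32), array([0.25186953, 0.9677612 ], dtype=float32), 18)
tube yaw 0.03973046113825635 pitch 49.192612003911194 [0.50078156 0.14232772 0.1592459 ]
tube 45.0 side [-0.558  0.83 ]
tube 45.0 top [0.304 0.953]
stick 45.0 side [-0.556  0.831]
stick 45.0 top [0.305 0.952]
stick 50.0 side [-0.503  0.864]
stick 50.0 top [0.335 0.942]
```

The line fits put the stick at about 50° pitch against about 45° for the tube. I'll nudge it back by about 5° with another light tip press on clear bench.

```bash
python3 -m crank '[[0,-1,2.5,0],[0,-1,4,0],[0,0,4,0],[0,0,4,0],[0,0,2.5,0],[0,0,1.3,0],[0,0,0,0],[0,0,0,0]]'; python3 -m crank '[[0,0,0.4,0],[0,0,0.3,0],[0,0,0,0]]'
```

```text
time: 23.0
tool_pos: [0.6627, 0.1608, 0.0839]
tool_rot: [-0.001, 0.756, -0.655, 0.01]
contact_force: [0.1, 0.1, -0.2]
gripper_width: 0.289
time: 23.25
tool_pos: [0.6636, 0.1615, 0.0781]
tool_rot: [-0.002, 0.756, -0.654, 0.011]
contact_force: [-0.4, 0.1, -1.1]
gripper_width: 0.288
```

```bash
python3 -m crank '[[0,0,0.4,0],[0,0,0.4,0],[0,0,0,0]]'; python3 -m crank '[[0,0,0.3,0],[0,0,0.3,0],[0,0,0,0]]'; python3 -m crank '[[0,0,0.3,0],[0,0,0,0]]'
```

```text
time: 23.5
tool_pos: [0.6655, 0.1617, 0.0718]
tool_rot: [-0.003, 0.756, -0.654, 0.012]
contact_force: [1.1, 1.0, 6.9]
gripper_width: 0.293
time: 23.75
tool_pos: [0.6683, 0.162, 0.0688]
tool_rot: [-0.006, 0.756, -0.654, 0.014]
contact_force: [3.8, 0.7, 11.9]
gripper_width: 0.288
time: 23.92
tool_pos: [0.6691, 0.1619, 0.0667]
tool_rot: [-0.006, 0.756, -0.654, 0.015]
contact_force: [4.6, 0.2, 14.3]
gripper_width: 0.29
```

```bash
python3 -m crank '[[0,-0.3,0.3,0],[0,-0.3,0.3,0],[0,0,0,0]]'; python3 -m crank '[[0,-0.3,0.3,0],[0,0,0,0]]'; python3 look.py 20 side 220 60 130 110 6
```

```text
time: 24.17
tool_pos: [0.6744, 0.1626, 0.0593]
tool_rot: [-0.005, 0.756, -0.654, 0.014]
contact_force: [4.8, -0.4, 8.7]
gripper_width: 0.29
time: 24.33
tool_pos: [0.6764, 0.1628, 0.0555]
tool_rot: [-0.004, 0.756, -0.654, 0.013]
contact_force: [3.6, 0.1, 9.6]
gripper_width: 0.293
```

View pics/side20.png

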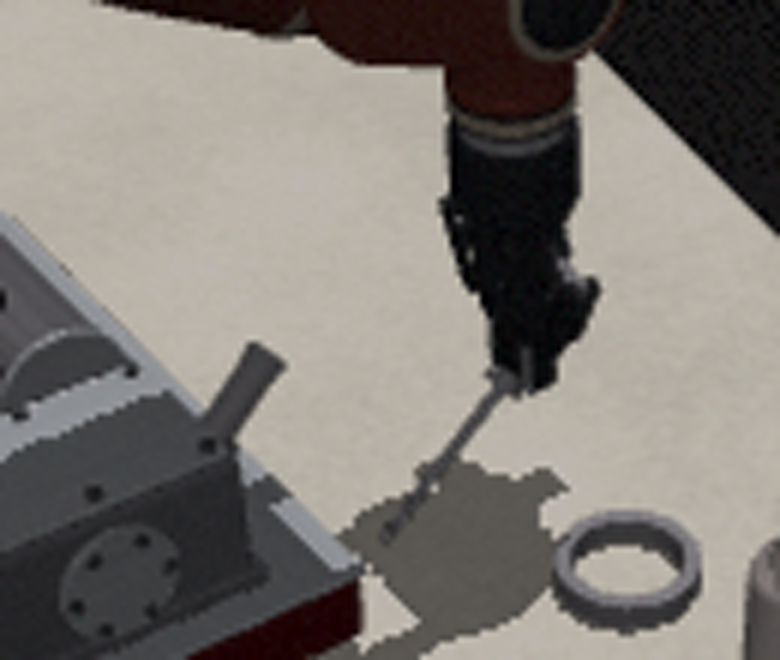

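```bash
python3 -m crank '[[0,0,-2,0],[0,0.5,-4,0],[0,0.5,-4,0],[0,0.5,-4,0],[0,0.5,-4,0],[0,0.5,-2.5,0],[0,0,0,0],[0,0,0,0]]'; python3 raw.py 21; python3 - <<'E'
import cv2
s,t=cv2.imread("pics/side21.png"),cv2.imread("pics/top21.png")
cv2.imwrite("pics/s21c.png",cv2.resize(s[60:160,220:330],None,fx=7,fy=7,interpolation=cv2.INTER_CUBIC))
cv2.imwrite("pics/t21c.png",cv2.resize(t[120:220,150:260],None,fx=7,fy=7,interpolation=cv2.INTER_CUBIC))
from h import *
go(.64,.16,.265,-1.43)
E
```

```text
time: 25.05
tool_pos: [0.6449, 0.1615, 0.2581]
tool_rot: [-0.003, 0.756, -0.654, 0.012]
contact_force: [0.6, -0.6, -2.5]
gripper_width: 0.289
pos [0.6431 0.1611 0.253 ] head -1.4265 F [-0.1  0.1 -2.1] t 25.15 w 0.29293583664908635
total rows-cm [ 0.08  0.31 -1.21] turn units 0.03 ; if turn first:
[ 0.07  0.32 -1.2 ]
```

View pics/s21c.png

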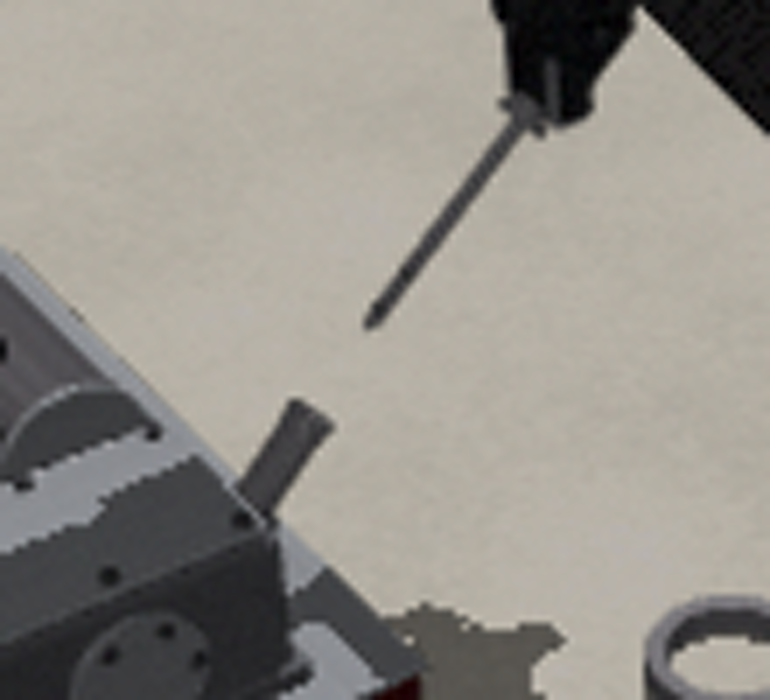

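View pics/t21c.png

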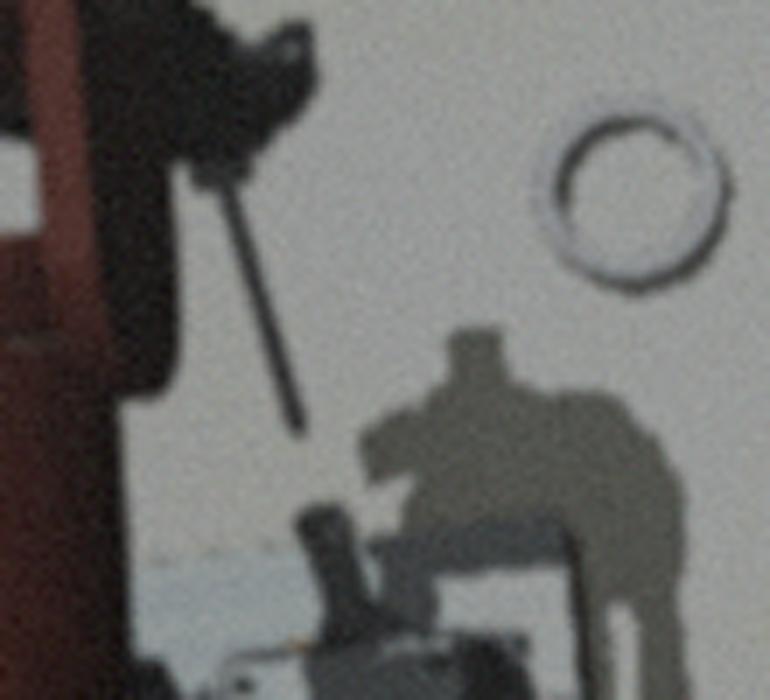

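```bash
python3 - <<'E'
from ln import *
s,t=cv2.imread("pics/side21.png"),cv2.imread("pics/top21.png");so,to=(220,60),(150,120)
P=lambda o,u:px(o,7,u)
ls=axis(s,P(so,(380,313)),P(so,(510,138)),4);lt=axis(t,P(to,(296,420)),P(to,(238,205)),4)
a,X=fitdir({"side":ls[:2],"top":lt[:2]},np.array([.58,.15,.22]));print(ls[1],lt[1],"stick yaw",np.arctan2(a[1],a[0]),"pitch",np.degrees(np.arcsin(a[2])),X)
stick(P(so,(370,326)),P(so,(525,112)),P(to,(300,434)),P(to,(235,200)),(.55,.15,.2,.14,.7))
O=np.array([.63,.154,.28])
for p in (38,40,42,45):
    y=.145;p=np.radians(p);a=np.array([np.cos(p)*np.cos(y),np.cos(p)*np.sin(y),np.sin(p)])
    for n in("side","top"):
        d=proj(n,O-.12*a)[0]-proj(n,O)[0];print(np.degrees(p).round(),n,(d/np.linalg.norm(d)).round(3))
E
```

```text
[ 0.5971878  -0.80210143] [0.28723505 0.9578601 ] stick yaw 0.15187473903341545 pitch 40.77312363760399 [0.56998227 0.14809303 0.2318175 ]
tip [0.5386 0.1423 0.2056] yaw 0.125 pitch deg 42.4 O [0.6265 0.1534 0.2866] res [ 0.01 -0.45 -0.31  0.42  0.16 -0.22  0.02]
38.0 side [-0.628  0.778]
38.0 top [0.266 0.964]
40.0 side [-0.608  0.794]
40.0 top [0.276 0.961]
42.0 side [-0.588  0.809]
42.0 top [0.287 0.958]
45.0 side [-0.557  0.83 ]
45.0 top [0.303 0.953]
```

```bash
cat >> h.py <<'E'
def servo(tip_s,tip_t,mo_s,mo_t,k,yaw=.145,T=(.54,.143,.2),M=(.5075,.1428,.164)):
    p=np.pi/4;a=np.array([np.cos(p)*np.cos(yaw),np.cos(p)*np.sin(yaw),np.sin(p)]);T=np.array(T);M=np.array(M)
    f=lambda d:np.concatenate([np.array(tip_s)+proj("side",T+d)[0]-proj("side",T)[0]-mo_s-proj("side",M+k*a)[0]+proj("side",M)[0],
        np.array(tip_t)+proj("top",T+d)[0]-proj("top",T)[0]-mo_t-proj("top",M+k*a)[0]+proj("top",M)[0]])
    r=least_squares(f,[0,0,0]);print("delta world mm",(r.x*1e3).round(1),"res",r.fun.round(2));return r.x
E
python3 - <<'E'
from h import *
so,to=(220,60),(150,120);P=lambda o,u:px(o,7,u)
d=servo(P(so,(370,326)),P(to,(300,434)),P(so,(313,412)),P(to,(323,516)),.03)
E
```

```text
delta world mm [ -9.4   3.  -18.2] res [ 0.59 -0.08 -0.18  0.49]
```

```bash
python3 -m crank '[[-0.2,0.4,0.9,0],[-0.2,0.4,0.9,0],[0,0,0,0],[0,0,0,0]]'; python3 look.py 22 side 220 60 110 100 7 top 150 120 110 100 7; python3 -c "
from h import *
go(.6337,.1641,.2348)"
```

```text
time: 25.48
tool_pos: [0.6341, 0.1638, 0.2335]
tool_rot: [0.001, 0.756, -0.654, 0.008]
contact_force: [-0.1, -0.4, -0.4]
gripper_width: 0.289
pos [0.6354 0.1638 0.236 ] head -1.4265 F [ 0.7  0.6 -1.6] t 25.5833 w 0.28698519104267517
total rows-cm [-0.05  0.16  0.11] turn units 0 ; if turn first:
```

View pics/side22.png

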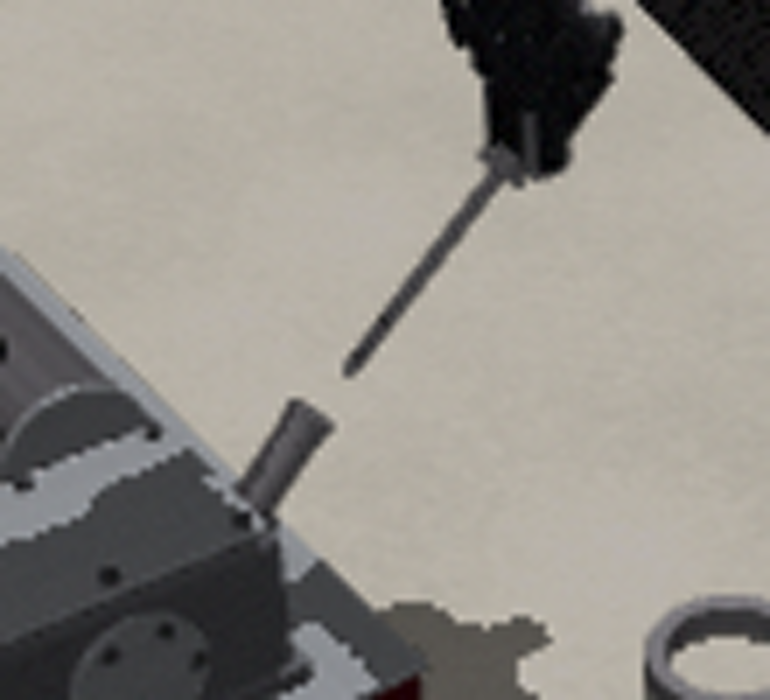

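View pics/top22.png

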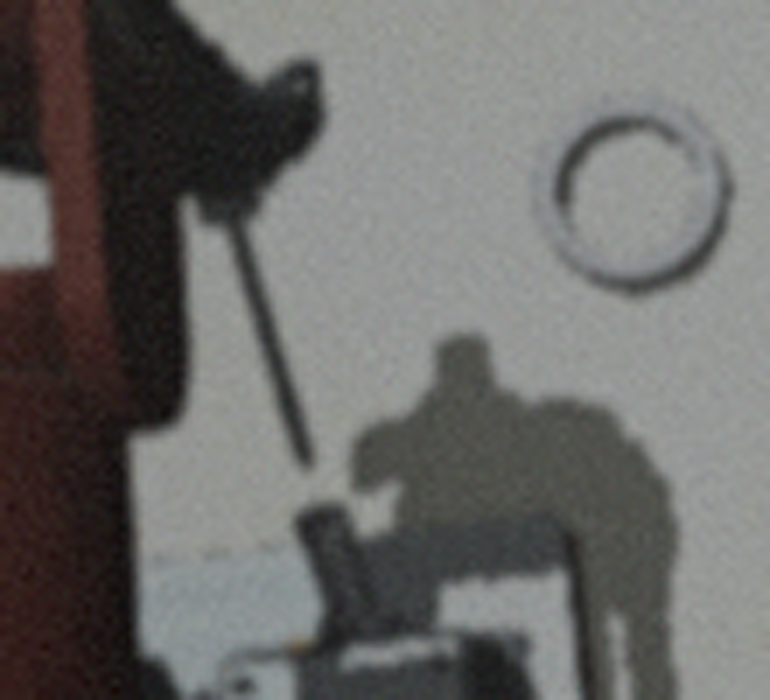

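```bash
python3 - <<'E'
from h import *
so,to=(220,60),(150,120);P=lambda o,u:px(o,7,u)
for k in (.03,0):servo(P(so,(349,374)),P(to,(308,465)),P(so,(313,412)),P(to,(323,516)),k,T=(.53,.145,.185))
from plant import manip
print(Q(manip.state()["tool_rot"]).round(3))
E
```

```text
delta world mm [ 0.5 -0.7  8.3] res [ 0.25 -0.03 -0.08  0.2 ]
delta world mm [-20.3  -3.7 -12.8] res [ 0.25 -0.03 -0.08  0.21]
[[ 0.144 -0.989  0.015]
 [-0.99  -0.144 -0.012]
 [ 0.014 -0.013 -1.   ]]
```

```bash
python3 - <<'E'
from h import *
T=np.array([.5386,.143,.205])
for d in ([-.0077,.0027,-.017],[-.0077,.0027,-.025]):
    for n in("side","top"):print(n,((proj(n,T+d)-proj(n,T))[0]*7).round(1))
E
```

```text
side [-14.8  31.1]
top [ 3.8 24.4]
side [-13.7  44.9]
top [ 9.  27.2]
```

```bash
python3 -m crank '[[0.05,0.5,0,0],[0,0.6,0.4,0],[0,0,0,0],[0,0,0,0],[0,0,0,0]]'; cat > look2.py <<'E'
import sys,cv2
from plant import manip
a=sys.argv[1:];tag=a[0]
s=manip.state();print("at image:",s["tool_pos"].round(4),s["contact_force"].round(1),s["time"])
for i in range(1,len(a),6):
    n=a[i];x,y,w,h,k=map(int,a[i+1:i+6])
    im=manip.grab_frame(n)["img"][:,:,::-1]
    cv2.imwrite(f"pics/{n}{tag}.png",cv2.resize(im[y:y+h,x:x+w],None,fx=k,fy=k,interpolation=cv2.INTER_CUBIC))
s=manip.state();print("after:",s["tool_pos"].round(4))
E
python3 look2.py 23 side 220 60 110 100 7 top 150 120 110 100 7
```

```text
time: 26.0
tool_pos: [0.6248, 0.1616, 0.2329]
tool_rot: [-0.001, 0.756, -0.654, 0.01]
contact_force: [-0.6, 0.6, -0.7]
gripper_width: 0.294
at image: [0.6248 0.1616 0.2329] [-0.6  0.6 -0.7] 26.0
after: [0.625  0.1617 0.2329]
```

View pics/side23.png

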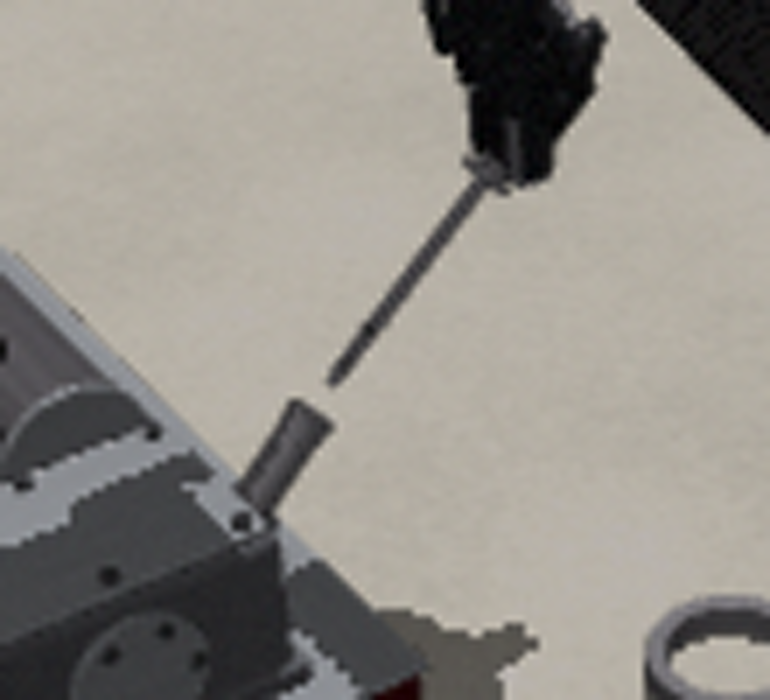

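View pics/top23.png

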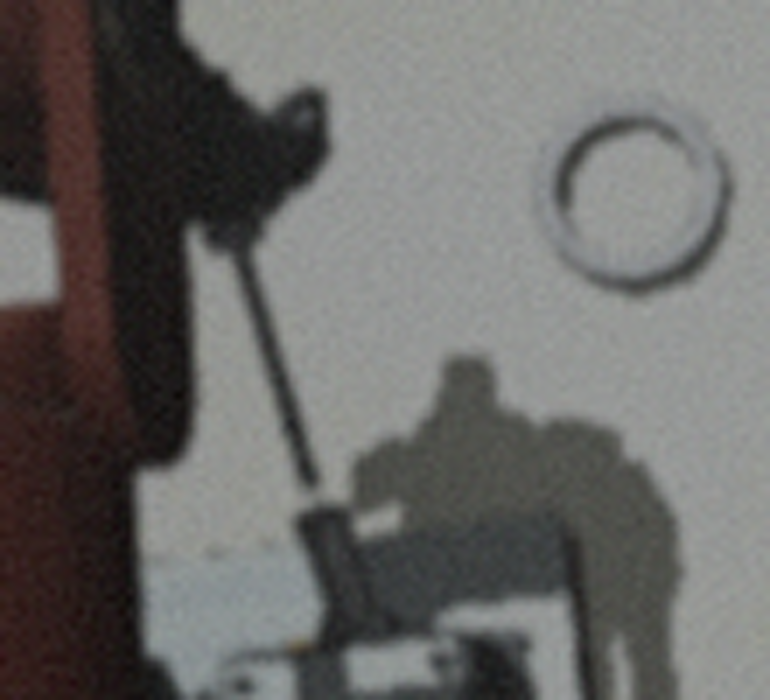

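```bash
python3 - <<'E'
from h import *
so,to=(220,60),(150,120);P=lambda o,u:px(o,7,u)
for k in (.015,0,-.03):servo(P(so,(332,385)),P(to,(316,488)),P(so,(313,412)),P(to,(323,516)),k,T=(.52,.144,.177))
E
```

```text
delta world mm [-0.   1.4 -1.5] res [ 0.1  -0.01 -0.03  0.09]
delta world mm [-10.5  -0.2 -12.1] res [ 0.11 -0.01 -0.03  0.09]
delta world mm [-31.5  -3.2 -33.4] res [ 0.11 -0.01 -0.03  0.09]
```

```bash
python3 -m crank '[[-0.05,0.6,0.6,0],[-0.05,0.6,0.6,0],[0,0,0,0]]'; python3 -m crank '[[-0.05,0.6,0.65,0],[-0.03,0.6,0.65,0],[0,0.4,0.4,0],[0,0,0,0],[0,0,0,0]]'; python3 look2.py 24 side 220 60 110 100 7
```

```text
time: 26.35
tool_pos: [0.611, 0.1607, 0.2182]
tool_rot: [0.001, 0.756, -0.654, 0.009]
contact_force: [-0.2, -0.2, -1.5]
gripper_width: 0.287
time: 26.77
tool_pos: [0.5969, 0.159, 0.2027]
tool_rot: [-0.0, 0.756, -0.654, 0.01]
contact_force: [-0.1, 0.4, -1.5]
gripper_width: 0.29
at image: [0.5969 0.159  0.2027] [-0.1  0.4 -1.5] 26.7667
after: [0.5974 0.1591 0.2033]
```

View pics/side24.png

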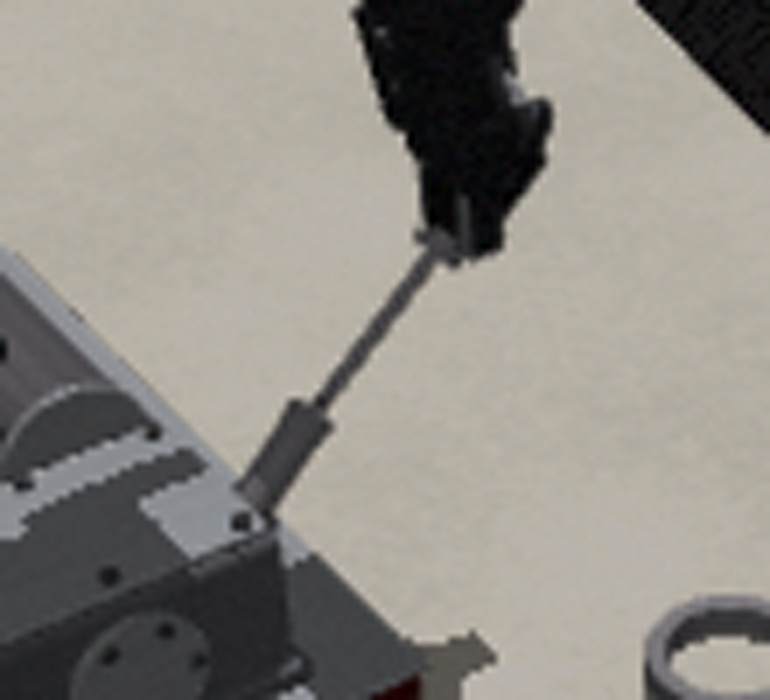

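```bash
python3 -m crank '[[0,0.7,0.7,0],[0,0.7,0.7,0],[0,0,0,0]]'; python3 -m crank '[[0,0.7,0.7,0],[0,0.7,0.65,0],[0,0,0,0]]'; python3 -m crank '[[0,0.7,0.65,0],[0,0,0,0],[0,0,0,0]]'; python3 look2.py 25 side 220 60 110 100 7
```

```text
time: 27.07
tool_pos: [0.5816, 0.1567, 0.1867]
tool_rot: [0.001, 0.756, -0.654, 0.009]
contact_force: [-0.7, -0.3, -1.5]
gripper_width: 0.296
time: 27.32
tool_pos: [0.5676, 0.1544, 0.1735]
tool_rot: [0.001, 0.756, -0.654, 0.008]
contact_force: [-2.3, 0.1, -0.8]
gripper_width: 0.293
time: 27.57
tool_pos: [0.5617, 0.1534, 0.168]
tool_rot: [0.001, 0.756, -0.654, 0.009]
contact_force: [-5.1, -1.5, 1.0]
gripper_width: 0.289
at image: [0.5617 0.1534 0.168 ] [-5.1 -1.5  1. ] 27.5667
after: [0.5618 0.1535 0.1681]
```

View pics/side25.png

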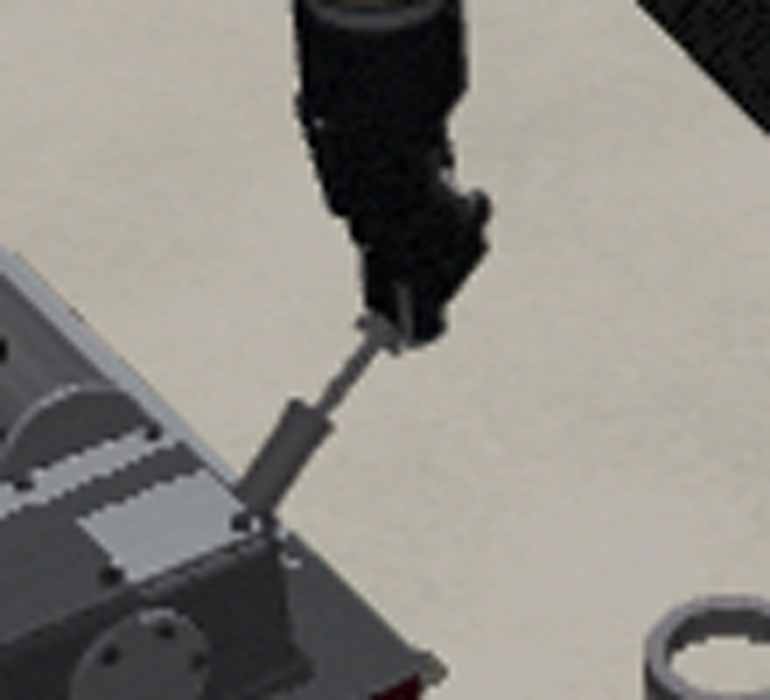

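```bash
python3 -m crank '[[0,0.2,-0.2,0],[0,0.6,0.5,0],[0,0,0,0]]'; python3 -m crank '[[0,0.6,0.5,0],[0,0,0,0]]'
```

```text
time: 27.87
tool_pos: [0.5549, 0.1525, 0.1648]
tool_rot: [-0.001, 0.756, -0.654, 0.01]
contact_force: [-0.9, -0.2, -1.2]
gripper_width: 0.288
time: 28.03
tool_pos: [0.5484, 0.1514, 0.1592]
tool_rot: [-0.0, 0.756, -0.654, 0.009]
contact_force: [0.1, 0.7, -0.8]
gripper_width: 0.291
```

```bash
python3 -m crank '[[0,0.6,0.55,0],[0,0,0,0]]'; python3 -m crank '[[0,0.6,0.55,0],[0,0,0,0]]';  python3 look2.py 26 side 220 60 110 100 7
```

```text
time: 28.2
tool_pos: [0.5424, 0.1504, 0.1536]
tool_rot: [-0.0, 0.756, -0.654, 0.009]
contact_force: [0.2, 0.2, -1.5]
gripper_width: 0.289
time: 28.37
tool_pos: [0.5366, 0.1494, 0.1481]
tool_rot: [0.0, 0.756, -0.654, 0.009]
contact_force: [-0.3, -0.9, -2.0]
gripper_width: 0.292
at image: [0.5366 0.1494 0.1481] [-0.3 -0.9 -2. ] 28.3667
after: [0.537  0.1495 0.1485]
```

View pics/side26.png

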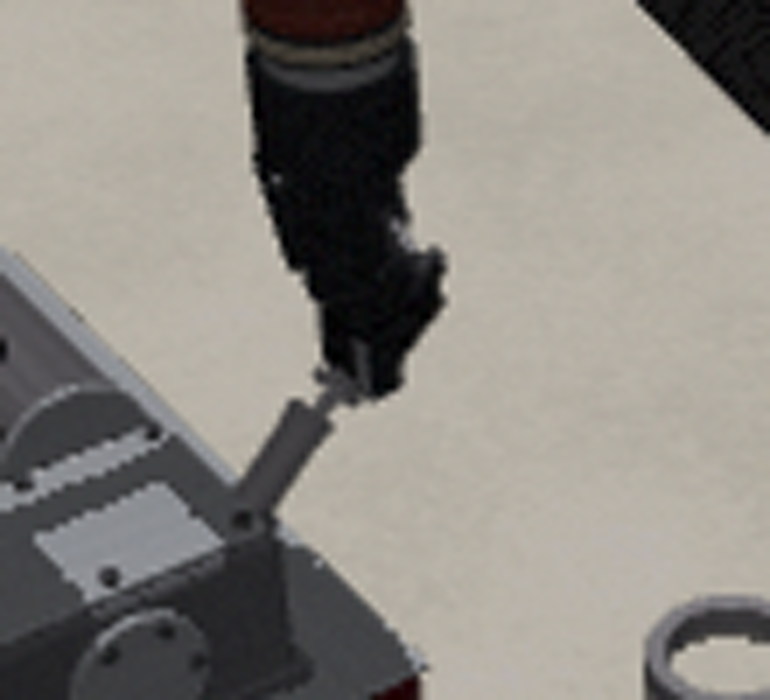

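```bash
python3 -m crank '[[0,0.5,0.45,0],[0,0,0,0]]'; python3 -m crank '[[0,0.3,0.3,0],[0,0,0,0]]';  python3 look2.py 27 side 240 80 60 60 12
```

```text
time: 28.58
tool_pos: [0.5323, 0.1488, 0.1441]
tool_rot: [-0.0, 0.756, -0.654, 0.01]
contact_force: [0.1, 0.2, -1.9]
gripper_width: 0.294
time: 28.75
tool_pos: [0.5297, 0.1484, 0.1418]
tool_rot: [-0.001, 0.756, -0.654, 0.01]
contact_force: [-0.8, -0.5, -1.1]
gripper_width: 0.292
at image: [0.5297 0.1484 0.1418] [-0.8 -0.5 -1.1] 28.75
after: [0.5297 0.1484 0.1418]
```

View pics/side27.png

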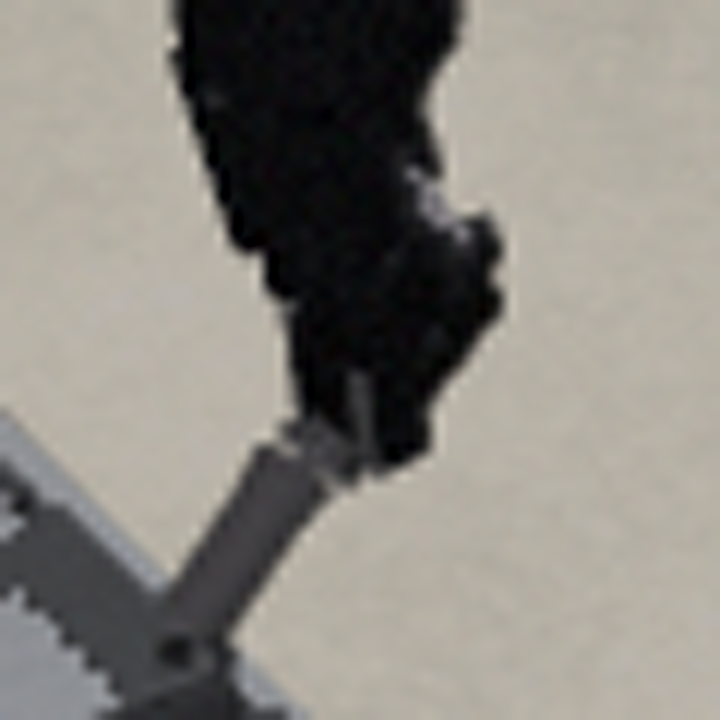

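```bash
python3 -m crank '[[0,0.2,0.2,0],[0,0,0,0]]'; python3 -m crank '[[0,0.15,0.15,0],[0,0,0,0]]'
```

```text
time: 28.97
tool_pos: [0.5283, 0.1481, 0.1404]
tool_rot: [-0.001, 0.756, -0.654, 0.01]
contact_force: [0.1, -0.5, 1.7]
gripper_width: 0.293
time: 29.13
tool_pos: [0.528, 0.1481, 0.1401]
tool_rot: [-0.002, 0.756, -0.654, 0.011]
contact_force: [0.9, -0.9, 5.1]
gripper_width: 0.293
```

```bash
python3 -m crank '[[0,0.15,0.15,0],[0,0,0,0]]'; python3 look2.py 28 side 240 80 60 60 12
```

```text
time: 29.3
tool_pos: [0.5281, 0.1481, 0.1401]
tool_rot: [-0.004, 0.756, -0.654, 0.012]
contact_force: [3.5, -0.2, 7.7]
gripper_width: 0.292
at image: [0.5281 0.1481 0.1401] [ 3.5 -0.2  7.7] 29.3
after: [0.5281 0.1481 0.1401]
```

View pics/side28.png

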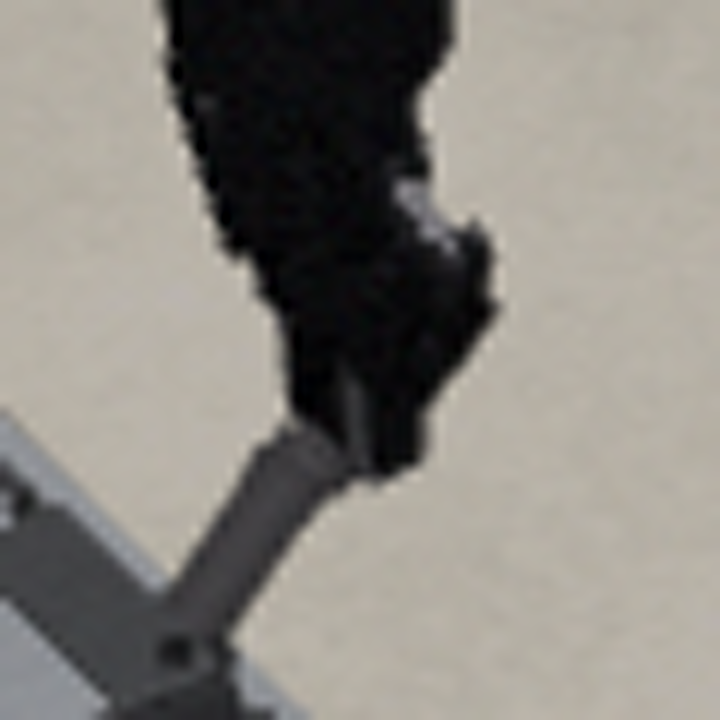

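```bash
python3 -m crank '[[0,0.1,-0.1,0],[0,0.1,0.1,0],[0,0,0,0]]'; python3 -m crank '[[0,0.1,0.1,0],[0,0,0,0]]';  python3 look2.py 29 side 245 95 50 40 15 top 180 180 40 40 12
```

```text
time: 29.6
tool_pos: [0.5277, 0.148, 0.1405]
tool_rot: [-0.006, 0.756, -0.654, 0.014]
contact_force: [7.3, 1.0, 5.6]
gripper_width: 0.291
time: 29.77
tool_pos: [0.5277, 0.148, 0.1405]
tool_rot: [-0.006, 0.756, -0.654, 0.015]
contact_force: [8.6, 1.1, 7.7]
gripper_width: 0.29
at image: [0.5277 0.148  0.1405] [8.6 1.1 7.7] 29.7667
after: [0.5277 0.148  0.1405]
```

View pics/side29.png

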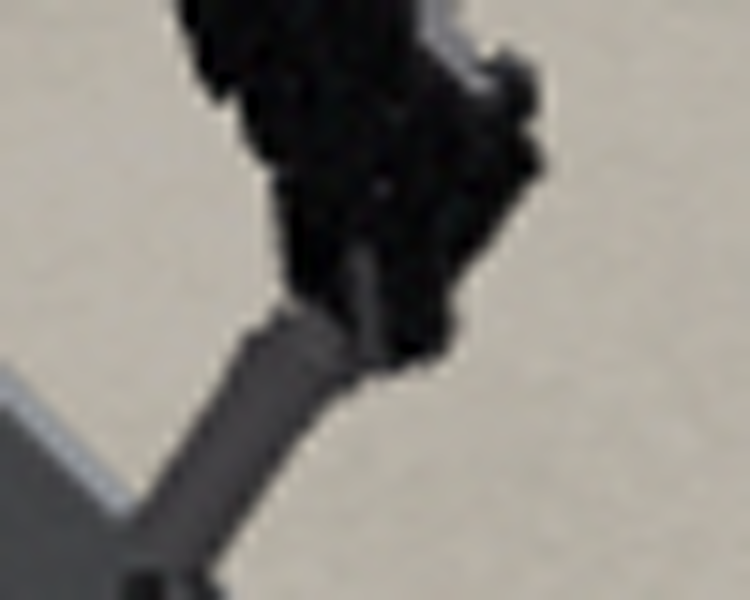

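The force is axial, (8.6, 1.1, 7.7) N, the reading no longer advances, and the collar looks flush with the rim at side crop (300,310), so it's seated. Now I'll draw it out.

```bash
python3 -m crank '[[0,-0.5,-0.5,0],[0,-1,-1,0],[0,-1,-1,0],[0,0,0,0]]'; python3 -m crank '[[0,-1,-1,0],[0,-1,-1,0],[0,-1,-1,0],[0,0,0,0]]'
```

```text
time: 30.2
tool_pos: [0.5485, 0.1512, 0.162]
tool_rot: [-0.002, 0.756, -0.654, 0.011]
contact_force: [3.1, -0.4, -1.7]
gripper_width: 0.291
time: 30.53
tool_pos: [0.5776, 0.1557, 0.1921]
tool_rot: [-0.002, 0.756, -0.654, 0.011]
contact_force: [4.7, -0.8, -1.5]
gripper_width: 0.292
```

```bash
python3 -m crank '[[0,-1,-1,0],[0,-1.3,-1.3,0],[0,-1.5,-1.5,0],[0,-1.5,-1.5,0],[0,-1,-1,0],[0,0,0,0],[0,0,0,0]]'; python3 look2.py 30 side 220 50 120 100 6 top 140 110 130 110 6
```

```text
time: 31.12
tool_pos: [0.6363, 0.1657, 0.2547]
tool_rot: [-0.0, 0.756, -0.654, 0.009]
contact_force: [-0.6, 0.2, -1.7]
gripper_width: 0.287
at image: [0.6363 0.1657 0.2547] [-0.6  0.2 -1.7] 31.1167
after: [0.6355 0.1655 0.2534]
```

View pics/side30.png

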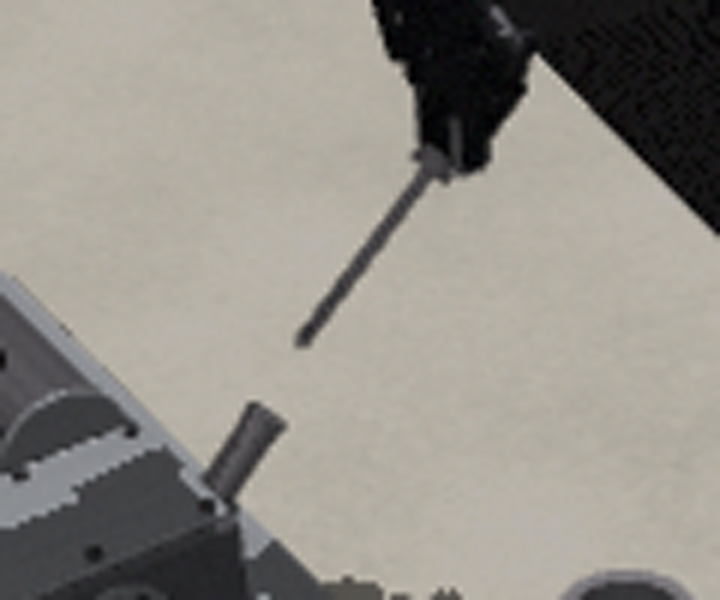

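It's out, with the tip at side crop (303,343), clear of the mouth. To level it without touching the blade, I'll lay the round rod just ahead of the collar across the tube rim and lower the gripper on the other side. First I turn the wrist.

```bash
python3 -m crank '[[0,0,-0.5,-0.6],[0,0,-0.5,-1.1],[0,0,0,-1.1],[0,0,0,-1.1],[0,0,0,-1.1],[0,0,0,-1.1],[0,0,0,-1.1],[0,0,0,-1.1],[0,0,0,-1.1],[0,0,0,-1.1]]'; python3 -m crank '[[0,0,0,-1.1],[0,0,0,-1.1],[0,0,0,-1.1],[0,0,0,-1.1],[0,0,0,-0.5],[0,0,0,0]]'; python3 -c "
from h import *
go(.4963,.196,.215,.141)"
```

```text
time: 32.05
tool_pos: [0.6353, 0.1657, 0.2635]
tool_rot: [0.005, 0.987, -0.16, 0.007]
contact_force: [0.2, 0.6, -1.9]
gripper_width: 0.294
time: 32.55
tool_pos: [0.6354, 0.1656, 0.2636]
tool_rot: [0.007, 0.996, 0.093, 0.006]
contact_force: [-0.7, 0.5, -1.7]
gripper_width: 0.291
pos [0.6354 0.1656 0.2636] head 0.1871 F [-0.7  0.5 -1.7] t 32.55 w 0.2909664581322761
total rows-cm [-13.16  -5.64   4.65] turn units 0.44 ; if turn first:
[-13.35  -4.96   4.86]
```

```bash
python3 -m crank '[[-2.5,-1,0,0.4],[-3.5,-1.3,0.5,0],[-3.5,-1.3,1,0],[-2.7,-1.1,1.3,0],[-1.2,-0.4,1,0],[0,0,0,0],[0,0,0,0]]'; python3 look2.py 31 side 200 50 120 100 6 top 130 130 120 110 6;  python3 -c "
from h import *
go(.4963,.196,.195,.141)"
```

```text
time: 33.13
tool_pos: [0.4962, 0.1953, 0.2236]
tool_rot: [0.007, 0.997, 0.072, 0.007]
contact_force: [0.6, 0.4, -0.6]
gripper_width: 0.293
at image: [0.4962 0.1953 0.2236] [ 0.6  0.4 -0.6] 33.1333
after: [0.4982 0.1952 0.2254]
pos [0.4982 0.1952 0.2254] head 0.1434 F [-0.3 -0.5 -1.1] t 33.2333 w 0.28758685241334975
total rows-cm [-0.22 -0.15  3.03] turn units 0.02 ; if turn first:
[-0.17 -0.11  3.04]
```

View pics/side31.png

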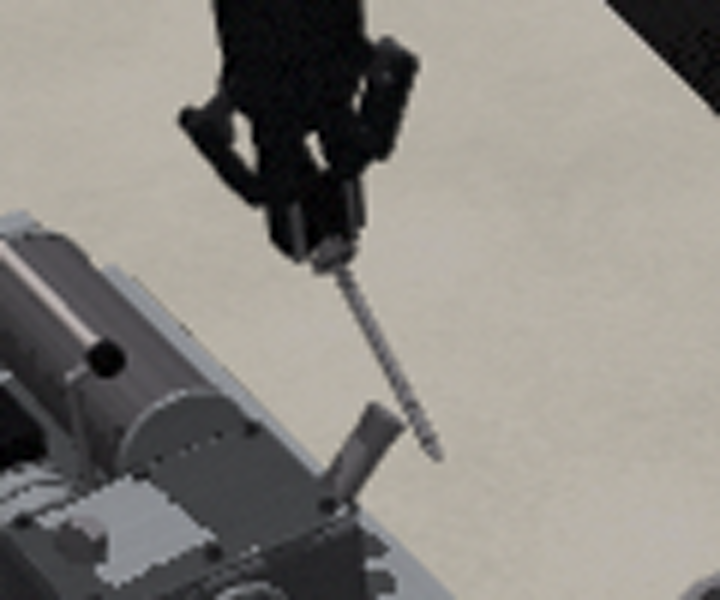

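View pics/top31.png

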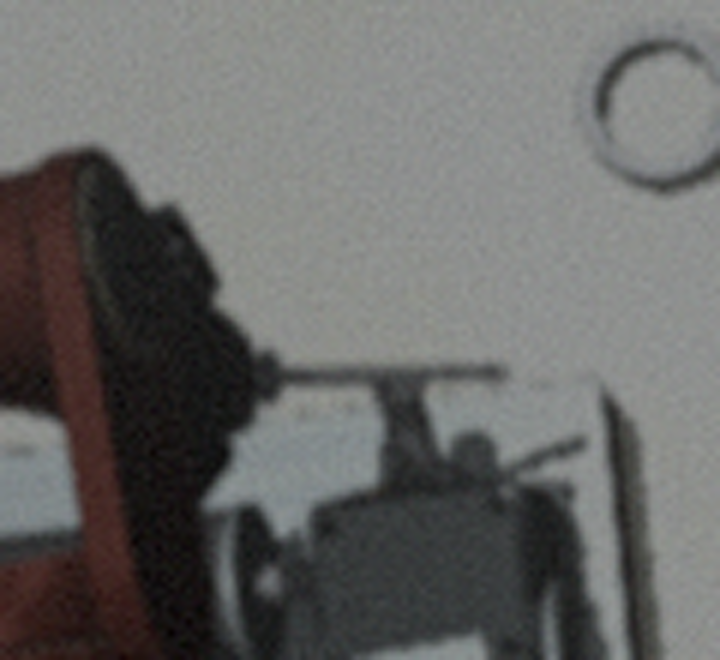

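```bash
python3 -m crank '[[-0.4,0.3,1,0],[-0.4,0.2,1,0],[0,0,0.6,0],[0,0,0.4,0],[0,0,0,0]]'; python3 -m crank '[[0,0,0.4,0],[0,0,0.4,0],[0,0,0,0]]'; python3 -m crank '[[0,0,0.4,0],[0,0,0.4,0],[0,0,0,0]]'
```

```text
time: 33.65
tool_pos: [0.4899, 0.1885, 0.1927]
tool_rot: [0.007, 0.997, 0.072, 0.006]
contact_force: [0.3, 0.1, -1.4]
gripper_width: 0.288
time: 33.9
tool_pos: [0.4905, 0.1888, 0.1859]
tool_rot: [0.007, 0.997, 0.072, 0.007]
contact_force: [-0.6, 0.4, -0.8]
gripper_width: 0.29
time: 34.15
tool_pos: [0.492, 0.1871, 0.1802]
tool_rot: [0.009, 0.997, 0.072, 0.009]
contact_force: [0.4, -6.1, 2.8]
gripper_width: 0.29
```

```bash
python3 -m crank '[[0,-0.1,0.5,0],[0,-0.1,0.5,0],[0,-0.1,0.5,0],[0,0,0,0]]'; python3 look2.py 32 side 200 50 120 100 6
```

```text
time: 34.48
tool_pos: [0.4941, 0.1904, 0.1664]
tool_rot: [0.008, 0.997, 0.072, 0.012]
contact_force: [4.8, -6.0, 3.2]
gripper_width: 0.293
at image: [0.4941 0.1904 0.1664] [ 4.8 -6.   3.2] 34.4833
after: [0.4941 0.1901 0.1664]
```

View pics/side32.png

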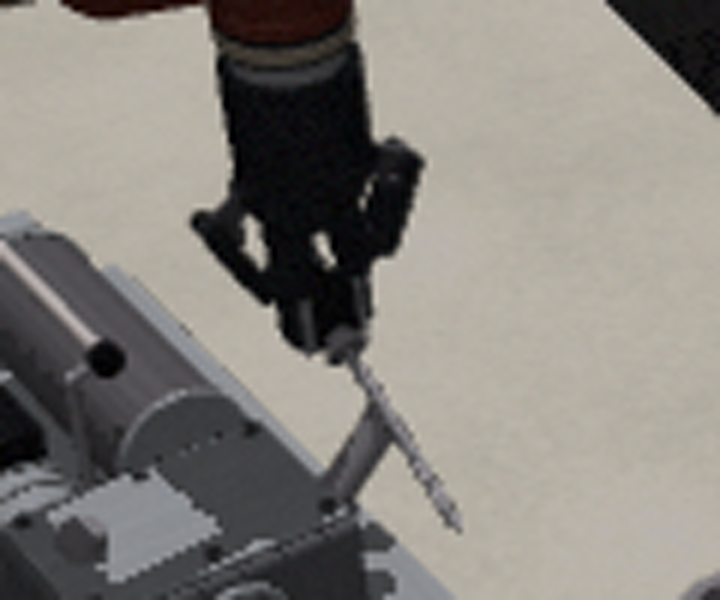

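```bash
python3 -m crank '[[-0.05,-0.2,0.5,0],[-0.05,-0.2,0.5,0],[-0.05,-0.2,0.5,0],[0,0,0,0]]'; python3 -m crank '[[-0.05,-0.1,0.5,0],[-0.05,-0.1,0.5,0],[0,0,0,0]]'; python3 look2.py 33 side 200 50 120 100 6
```

```text
time: 34.87
tool_pos: [0.4932, 0.1973, 0.1529]
tool_rot: [0.007, 0.997, 0.073, 0.014]
contact_force: [5.1, -1.5, 6.7]
gripper_width: 0.289
time: 35.12
tool_pos: [0.4933, 0.2, 0.1439]
tool_rot: [0.006, 0.997, 0.073, 0.015]
contact_force: [7.3, 1.3, 8.1]
gripper_width: 0.29
at image: [0.4933 0.2    0.1439] [7.3 1.3 8.1] 35.1167
after: [0.4933 0.2    0.144 ]
```

View pics/side33.png

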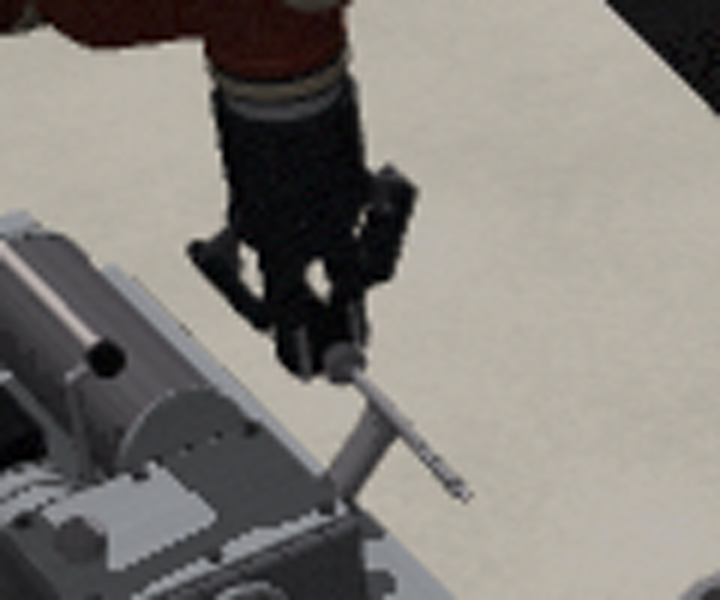

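```bash
python3 - <<'E'
from h import *
obs=np.array([120,133.])/np.hypot(120,133)
O=np.array([.494,.172,.181]);y=1.712
for p in (-8,-4,0,4,8,12):
    q=np.radians(p);a=np.array([np.cos(q)*np.cos(y),np.cos(q)*np.sin(y),np.sin(q)])
    A,B=proj("side",O)[0],proj("side",O-.12*a)[0];d=B-A;print(p,(A-[200,50])*6,(d*6).round(0),np.degrees(np.arctan2(d[1],d[0])).round(1))
print(np.degrees(np.arctan2(133,120)))
E
```

```text
-8 [342.88438028 364.41339025] [112.  83.] 36.7
-4 [342.88438028 364.41339025] [113.  96.] 40.4
0 [342.88438028 364.41339025] [115. 109.] 43.6
4 [342.88438028 364.41339025] [115. 121.] 46.5
8 [342.88438028 364.41339025] [115. 133.] 49.1
12 [342.88438028 364.41339025] [115. 143.] 51.4
47.94146499391111
```

```bash
python3 -m crank '[[-0.05,-0.1,0.4,0],[-0.05,0,0.4,0],[0,0,0,0]]'; python3 look2.py 34 side 200 50 120 100 6
```

```text
time: 35.42
tool_pos: [0.4933, 0.2013, 0.1369]
tool_rot: [0.005, 0.997, 0.073, 0.017]
contact_force: [7.7, 3.8, 10.6]
gripper_width: 0.293
at image: [0.4933 0.2013 0.1369] [ 7.7  3.8 10.6] 35.4167
after: [0.4933 0.2013 0.137 ]
```

View pics/side34.png

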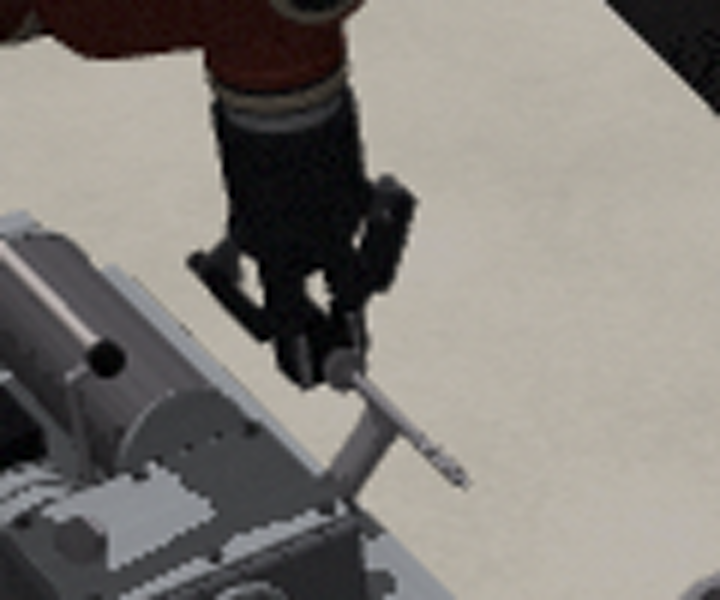

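Pitch is about 0° now (side crop O (345,370), tip (463,484)). I'll lift clear and carry it level to the mat.

```bash
python3 -m crank '[[0,0,-1.5,0],[0,0,-2.5,0],[0,0,-2.5,0],[1,1.5,-0.5,0],[1,3,0,0],[0.5,3.5,0,0],[0,3.5,0,0],[0,3.5,0,0],[0,3.5,0,0],[0,3.5,0,0]]'; python3 -c "
from h import *
go(.529,-.078,.142,.141)"
```

```text
time: 36.3
tool_pos: [0.5418, -0.0153, 0.204]
tool_rot: [0.006, 0.997, 0.072, 0.008]
contact_force: [0.7, 0.9, -1.2]
gripper_width: 0.288
pos [ 0.5418 -0.0153  0.204 ] head 0.1446 F [ 0.7  0.9 -1.2] t 36.3 w 0.2878640071742771
total rows-cm [-2.26  5.93  6.25] turn units 0.03 ; if turn first:
[-2.15  6.02  6.2 ]
```

```bash
python3 -m crank '[[-0.7,2.5,1.8,0],[-0.7,2,2,0],[-0.4,1,1.5,0],[-0.2,0.4,0.7,0],[0,0,0,0],[0,0,0,0],[0,0,0,0],[0,0,0,0]]'; python3 look2.py 35 side 250 110 120 110 6 top 230 140 120 100 6
```

```text
time: 36.97
tool_pos: [0.5325, -0.0751, 0.1461]
tool_rot: [0.007, 0.997, 0.073, 0.009]
contact_force: [0.7, 0.7, -0.6]
gripper_width: 0.287
at image: [ 0.5325 -0.0751  0.1461] [ 0.7  0.7 -0.6] 36.9667
after: [ 0.5322 -0.0751  0.1457]
```

View pics/side35.png

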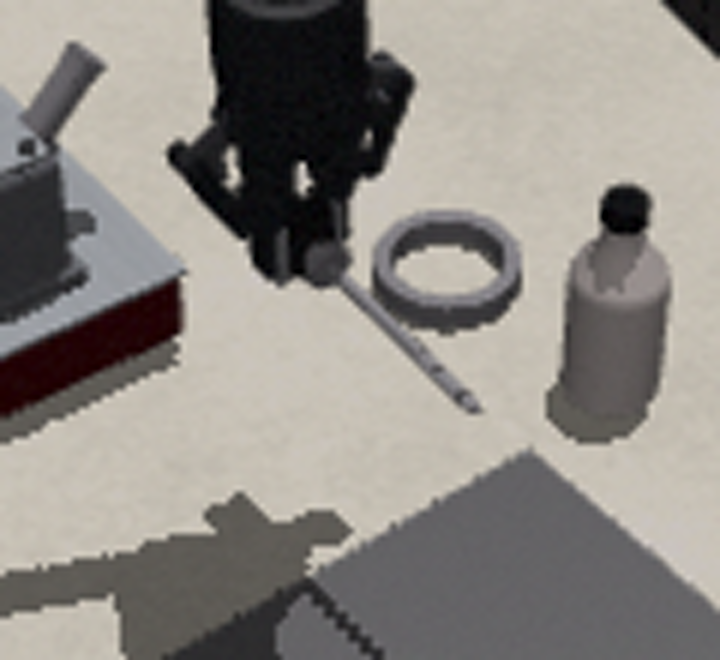

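View pics/top35.png

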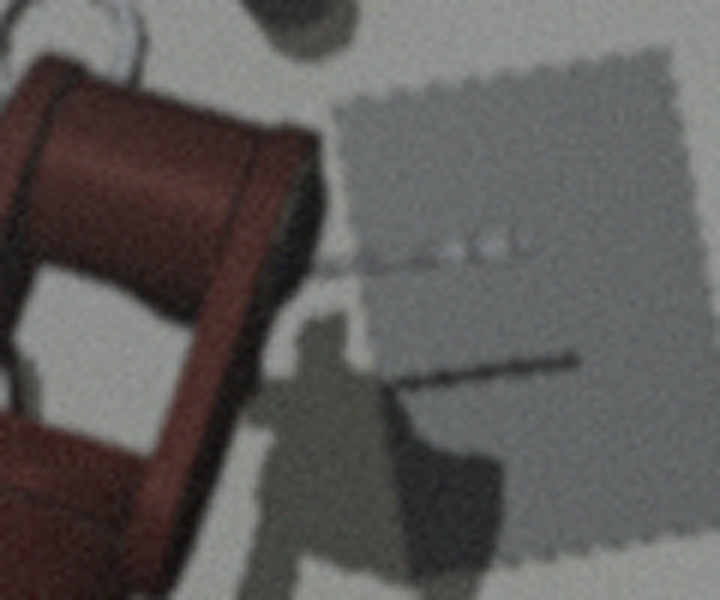

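```bash
python3 - <<'E'
from ln import *
so,to=(250,110),(230,140)
P=lambda o,u:px(o,6,u)
v=stick(P(so,(479,409)),P(so,(327,262)),P(to,(538,248)),P(to,(320,268)),(.54,-.22,.18,1.7,0.))
O=np.array([.53,-.1,.18]);y=1.715
for p in (-6,-3,0,3,6):
    q=np.radians(p);a=np.array([np.cos(q)*np.cos(y),np.cos(q)*np.sin(y),np.sin(q)])
    d=proj("side",O-.12*a)[0]-proj("side",O)[0];print(p,np.degrees(np.arctan2(d[1],d[0])).round(1),(np.hypot(*d)*6).round(0))
print(np.degrees(np.arctan2(409-262,479-327)))
E
```

```text
tip [ 0.553  -0.2215  0.182 ] yaw 1.725 pitch deg 4.0 O [ 0.5346 -0.1032  0.1904] res [-0.4   0.03  0.61 -0.09 -0.11 -0.4   0.59]
-6 39.1 185.0
-3 41.4 191.0
0 43.5 198.0
3 45.5 204.0
6 47.4 209.0
44.04196589132404
```

```bash
python3 -m crank '[[0,0,0,0],[0,0,0,0],[0,0,0,0]]'; python3 raw.py 36; python3 - <<'E'
from ln import *
from plant import manip
s=manip.state();print(s["time"],s["tool_pos"],s["joint_vel"].round(4),s["contact_force"].round(1))
im=cv2.imread("pics/side36.png");im0=cv2.imread("pics/side0.png")
d=cv2.absdiff(im,im0).max(2)
for nm,(x,y,w,h) in {"ring":(310,143,30,24),"bottle":(342,138,22,46),"brush":(334,262,66,45)}.items():print(nm,d[y:y+h,x:x+w].mean().round(2),d[y:y+h,x:x+w].max())
cv2.imwrite("pics/s36c.png",cv2.resize(im[130:200,290:360],None,fx=8,fy=8,interpolation=cv2.INTER_CUBIC))
E
```

```text
time: 37.32
tool_pos: [0.5315, -0.0755, 0.1447]
tool_rot: [0.007, 0.997, 0.072, 0.008]
contact_force: [0.8, 0.0, -1.3]
gripper_width: 0.291
37.4167 [ 0.53137641 -0.07565728  0.14449435] [-0.0019  0.001   0.0008  0.0008  0.      0.0014] [ 0.1 -0.  -0.1]
ring 21.61 138
bottle 16.52 26
brush 20.15 26
```

View pics/s36c.png

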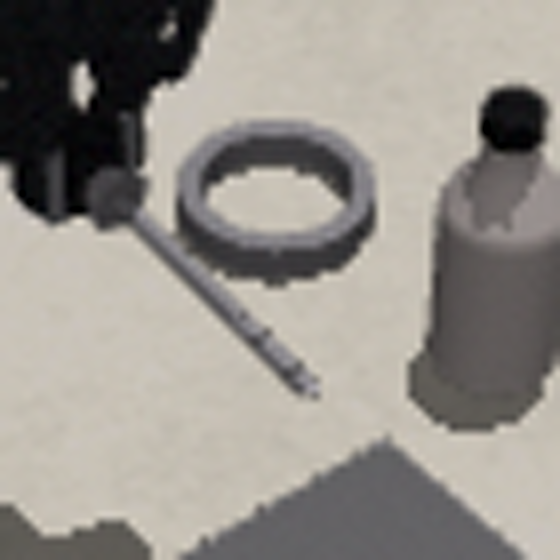

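View pics/top36.png

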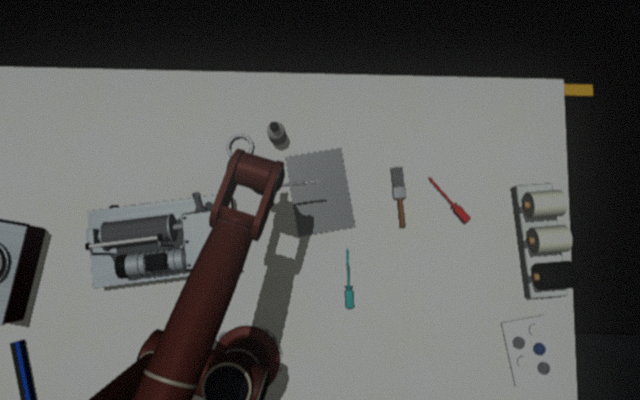

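The final views show the dipstick held level, about 2° off. The marked side is up and the tip is at top px (320,181), over the mat. The ring (240,147), bottle (277,133) and brush (398,195) haven't moved, so I'm handing in.

```bash
python3 -c "
from plant import manip
print(manip.job_done())"
```

```text
the job is handed in; nothing more can be done
None
```

The dipstick went into the guide tube until its collar sat on the rim and came right out again. I handed in at 37.4 s, still holding it over the mat.

**What I did**
- **First grasp missed:** the reported tool height is about 23 mm below the real fingertips, so the first close went over the top of the handle. A touch on the mat gave the offset, and the second grasp held.
- **Tilting:** moves can only turn about the tool's axis, so I pivoted the dipstick in the jaws to about 45°. I pressed the handle on the gear-case edge, then pressed the tip lightly on the bench to correct it.
- **Insertion and withdrawal:** side forces stayed at about 5 N. At the rim the push was about 12 N along the tube axis, and the reading stopped advancing.
- **Levelling:** I laid the plain rod near the collar across the tube rim, so I never pressed the marked blade on anything after drawing it out.

**Last checks**
- **Pose:** the tip is over the mat, about 18 cm above it, with the marked side up and the arm still.
- **Level:** the slope is about 2° from the side view, though the two-camera fit said 4°.
- **Other objects:** by eye, the bottle, ring and brush are where they were. The pixel-difference check was inconclusive because the overall brightness had changed, and the stick overlapped the ring's region.

**Possible faults**
- Early on, a full-reach test took joint 3 to a reading of 0.055 rad against its stated 0.06 limit.
- The wiped tip touched the bench before it was inserted.

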